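# Lock the cold plate's levelling screw, then load the plate

## Task

The cold plate has just been levelled: fit the open spanner fully onto the square of its levelling screw, handle beside the stop post, so that the screw keeps its setting while you swing the locknut's lever clockwise until it is fully tight. Only after that clear the round bubble level from the cold zone to the middle of its printed ring and slide every waiting block mould, without lifting it off the deck, to lie wholly inside the metal cold zone. Lay the spanner back flat on its tool mat, and do not disturb the other things on the bench.

Things in the scene. Friction and masses are not known exactly. Their poses are not given: they have to be found in the camera images.
- unit: cold plate unit, fixed: white slab 270 x 450 x 25 mm (y -205 to +245 mm), deck 25 mm above the bench. Origin: on its underside; x away from the robot, y left. Left (y +90 to +240 mm): white apron where the moulds wait. Middle: metal cold zone. A steel rim 10 mm high, 5 mm wide edges these two (x = +-132 mm for y -55 to +245; and y = +242). Right: no rim; levelling screw, lever locknut, stop post
- cold_zone (a point): centre of the cold zone, on the deck surface: an aluminium rectangle 240 mm along x by 120 mm along y, flush with the deck and edged by a dark line. Axes as the unit's
- screw_square (a point): levelling screw's square, upright on the deck at unit x = +90, y = -120 mm: 20 mm across flats, 14 mm high. Point on the screw's axis, 7 mm above the deck (half-way up the square); x, y normal to the flats, at the start along the unit's x, y. The locknut's underside is 17 mm above the deck, so a spanner comes in from the side, along the deck
- level_screw (a joint): how far the levelling screw has turned from its setting: 0 at the start, rad, positive anticlockwise seen from above. Its own friction is weak (about 0.12 N m), weaker than the locknut's on it: unless held, it turns along with the locknut
- locknut (a joint): the lever locknut's angle relative to the screw it runs on: 0 = fully tight (hard stop), positive = loose (0.8 to 1.25 rad at the start). Tightened clockwise seen from above; friction about 0.35 N m, about 6 N at the lever's grip
- lever_grip (a point): the locknut lever's upright black round grip, 14 mm in diameter, from 21.5 to 61.5 mm above the deck, on a flat arm; it swings at 62 mm from the screw's axis. Point on the grip's axis, 46 mm above the deck. Fully tight (screw at 0) it points 230 degrees anticlockwise from the unit's +x, that is to the right and towards the robot
- stop_post (a point): fixed upright steel post on the deck, 10 mm in diameter, 18 mm high, 150 mm nearer the robot (-x) than the screw and 17 mm left (+y) of the screw's centre line. With the spanner on the square, handle along the unit's -x, the handle's left side is 3 mm from the post, which then stops it following a clockwise turn. Point half-way up
- spanner_grip (a point): the only spanner: flat open-ended steel spanner, 200 mm long, 10 mm thick, about 220 g. Point on its handle at mid-thickness, where to grip it; x points to the jaw, z up. Handle: bar 18 mm wide from 110 mm behind this point to 46 mm ahead; head 44 mm wide. Starts on the tool mat, jaw away from the robot
- spanner_jaw (a point): centre of the spanner's jaw, mid-thickness, 70 mm ahead of the grip point. The jaw opens along +x, is 22 mm wide with a flared mouth; its tips are 19 mm ahead of this point, its floor 10.5 mm behind it: fully on, this point lies on the screw's axis, within 1 mm
- tool_mat: black rubber tool mat, fixed on the bench to the right of the unit, 250 x 170 x 4 mm; origin: centre of its underside, x away from the robot. The spanner starts on its left half; a small brush (leave alone) lies about 55 mm right of its middle
- level_c (a point): small round brass bubble level, a disc 32 mm across and 12 mm high, about 60 g, left lying in the cold zone. Point at its centre, 6 mm above the deck, z up
- level_ring (a point): centre of the dark ring printed on the deck's front right corner (unit x = -98, y = -170 mm), where the bubble level is parked; flat, 54 mm outside and 47 mm inside diameter. Point on the deck surface
- mould0_c (a point): block mould, one solid box 42 x 30 x 18 mm (x, y, z): steel tray with a white slotted cassette on top, about 70 g, slid along the unit's deck. Point at its centre, 9 mm above the deck; x along its length, y across its width, z up. Starts on the apron. Two to four of the four are present; absent ones read None
- mould1_c (a point): block mould, one solid box 42 x 30 x 18 mm (x, y, z): steel tray with a white slotted cassette on top, about 70 g, slid along the unit's deck. Point at its centre, 9 mm above the deck; x along its length, y across its width, z up. Starts on the apron. Two to four of the four are present; absent ones read None
- mould2_c (a point): block mould, one solid box 42 x 30 x 18 mm (x, y, z): steel tray with a white slotted cassette on top, about 70 g, slid along the unit's deck. Point at its centre, 9 mm above the deck; x along its length, y across its width, z up. Starts on the apron. Two to four of the four are present; absent ones read None
- mould3_c (a point): block mould, one solid box 42 x 30 x 18 mm (x, y, z): steel tray with a white slotted cassette on top, about 70 g, slid along the unit's deck. Point at its centre, 9 mm above the deck; x along its length, y across its width, z up. Starts on the apron. Two to four of the four are present; absent ones read None
- brush: small brush on the tool mat, 160 mm long: leave alone
- slide_box: grey slide box 90 x 34 x 28 mm, left of the unit: leave alone
- jar: amber glass jar, 52 mm across, 70 mm high, left of the unit: leave alone

How it is judged:
By the outcome, as a careful person would: the job done as asked, in the order asked, and still so for the second after the job is handed in, with the robot touching nothing.
Of mould0, mould1, mould2, mould3 only 2 to 4 are there at a start; the rules pass over those that are not, and their reading is None.
At some moment in a run one of mould0, mould1, mould2, mould3 may be knocked a few centimetres aside while the robot is not near it.
Once in a run the grip may slacken for a moment while it holds something.
It also fails if it takes over 200 s, if anything falls off the work surface, if the arm or the gripper's body presses on something with over 40 N, if the wrist force passes 120 N, or if a joint passes its speed limit or range.

## Robot

A 7-joint arm with a two-finger parallel gripper is mounted at the origin on the work surface. World frame = base frame: x ahead of the robot, y to its left, z up, the work surface at z = 0. Lengths are in mm, angles in degrees, forces in N, time in s.
With the tool pointing down it reaches from about 375 to 925 mm from the base axis. Payload 3.1 kg.
Tool frame: the origin (TCP) lies at the centre of the arm's flange, where the gripper is bolted on; the fingertips stand 173 mm ahead of it and the grasp point (between the pads) lies env.grip_point_offset ahead of it (env.grip_point_offset is the distance from the TCP to the grasp point, in mm); z points along the fingers, y is the direction in which the jaws open and shut (so a half turn about z gives the same grasp; the last joint's range is limited). The gripper opens to 85 mm and grips with 20 to 120 N. Pads are 22 mm wide; open, the fingers measure 114 mm over their backs; the gripper's body (76 mm by 85 mm) begins 54 mm behind the grasp point. The pads swing forward as they close: fully open they stand 13 mm farther back than shut.
Start: joints at [58.109, 21.939, 2.515, 91.553, -1.026, 66.532, -2.859], TCP at [287.884, -582.777, 404.669] pointing down, gripper open.
Joint ranges: [-149.38, 149.38], [-23.57, 123.04], [-84.95, 90], [0, 143.3], [-89.99, 269.99], [3.08, 112.72], [-163.45, 163.45]. Speed limits (degrees/s): [159.86, 159.86, 180, 180, 180, 180, 180].

## Interface

Orientations are given as [roll, pitch, yaw] about the fixed x, y, z axes, in that order (R = Rz(yaw) Ry(pitch) Rx(roll)).
In Python, from cell import env, optics gives the robot as it stands.
- The arm moves only by the shell command python3 -m pendant 'ROWS' [OPENING]. ROWS is JSON, a list of rows, each a list of 2 entries, a list of its own where there are three numbers: the shift along the tool's x, y, z in mm, then the turn about the tool's z in degrees. A call has 1 to 5 rows; each row shifts and turns the commanded pose from where the row before left it, along the tool's axes as they then stand; what a row does not reach is not made up. A row lasts 1/8 s, in which the tool goes at most 62.5 mm and 10.7 degrees, less where a joint would pass 70% of its speed; a pose out of reach is approached as far as the arm can. A call is refused whole if a number of a shift passes 62.5 or a number of a turn 10.7, either way. A call with a gripper value outside its range is refused whole. OPENING is the closure, from 0 (fully open) to 1 (shut), set as the call begins (- or left out, the last holds). The fingers move at their own pace and stop on an object; the grip force is fixed at half the most. Time passes only in rows, so rows that do not move let the fingers close. It gives the time, the measured TCP pose, the force and the opening at its end, in the units of the state.
- env.get_obs(): the state, without advancing time (a new reading comes with each control period).
- optics.read_camera(name): name is "side" or "top" or "wrist"; returns a dict with "pixels" (384x512x3 uint8, red, green, blue), "mtx" (3x3 intrinsics, pixels), "world_from_camera" (4x4, takes a point from camera to world coordinates). Camera axes: x right, y up, looking along -z (the intrinsics and any distortion apply to the point x, -y, -z); pixel columns grow to the right and rows downward; lengths in mm; the calibration is good to about 2 mm. A picture is of the moment at which its call begins. There is no depth.
- env.sign_off(): hands the job in, once; it reports no verdict.
Trained networks look in the newest picture that a camera, given by its name, has taken for a name from the list of things; names that differ only in an ending like _2 or _b are one class to them, and where a whole thing is asked for, a point or a joint stands for the part that bears it (a point fixed in the world has none). Each returns a list of dicts, best first, with "p" (0 to 1); they miss things now and then, are a little off and sometimes report something else, mostly with a low value. They report only what shows in the picture. A call takes as long as a camera call.
- optics.boxes_of(camera, thing): "extent" ([centre column, centre row, width, height] in pixels, round what is visible of it).
- optics.mark_of(camera, thing): "position" ([column, row] in pixels: a listed point, or the origin of a listed thing).
The state is a dict: "t": time; "q": joint angles; "qvel": joint speeds; "effort": joint torques, N m; "ee_pos": TCP position; "tcp_rot": TCP orientation; "force": force on the tool from outside, world axes, zero at the start; "torque": the same for the moment, N m; "grip_width": finger opening in mm.
Only numpy, scipy, OpenCV 4.12 (cv2) and the standard library are available. Lean on these libraries where they do the work, as an engineer would, in place of code of your own. Each camera call takes 0.05 s, during which the arm holds its last target.

## Working session

There is one attempt and no reset: what is moved stays moved. The work goes in short steps, Python scripts to look and compute and a shell command to move; the robot and the scene stay as the last step left them, time stands still between calls to the robot, and variables do not carry over. Pictures are saved under pics/ and viewed, and the job is handed in when it is done.

```bash
ls; mkdir -p pics; cat > h.py <<'E'
import numpy as np, cv2
from cell import env, optics
def cam(n):
    return optics.read_camera(n)
def ray(c,px):
    K=np.array(c["mtx"]);T=np.array(c["world_from_camera"])
    d=np.linalg.inv(K)@np.array([px[0],px[1],1.]); d=np.array([d[0],-d[1],-d[2]])
    return T[:3,3],T[:3,:3]@d
def at_z(c,px,z):
    o,d=ray(c,px); return o+d*(z-o[2])/d[2]
def proj(c,P):
    K=np.array(c["mtx"]);T=np.linalg.inv(np.array(c["world_from_camera"]))
    p=T[:3,:3]@np.array(P,float)+T[:3,3]; p=np.array([p[0],-p[1],-p[2]]); q=K@p; return q[:2]/q[2]
def save(c,f,crop=None,scale=1):
    im=c["pixels"][:,:,::-1].copy()
    if crop: im=im[crop[1]:crop[3],crop[0]:crop[2]]
    if scale!=1: im=cv2.resize(im,None,fx=scale,fy=scale,interpolation=cv2.INTER_CUBIC)
    cv2.imwrite(f,im)
def tri(rays):
    A=np.zeros((3,3));b=np.zeros(3)
    for o,d in rays:
        d=d/np.linalg.norm(d);M=np.eye(3)-np.outer(d,d);A+=M;b+=M@o
    return np.linalg.solve(A,b)
E
python3 - <<'E'
from h import *
print(env.grip_point_offset); o=env.get_obs(); print({k:np.round(v,2) for k,v in o.items()})
for n in ["top","side","wrist"]:
    c=cam(n); save(c,f"pics/{n}0.png"); print(n,c["mtx"],np.round(c["world_from_camera"],3))
    for t in ["unit","cold_zone","screw_square","lever_grip","stop_post","spanner_grip","spanner_jaw","tool_mat","level_c","level_ring","mould0_c","mould1_c","mould2_c","mould3_c","brush","slide_box","jar"]:
        print(t,[(np.round(m["position"],1).tolist(),round(m["p"],2)) for m in optics.mark_of(n,t)[:3]])
print(env.get_obs()["t"])
E
```

```text
pics
154.70000000000002
{'t': np.float64(0.0), 'q': array([58.11, 21.99,  2.51, 91.65, -1.03, 66.53, -2.86]), 'qvel': array([-0.06, -0.13,  0.08,  0.03, -0.07,  0.02, -0.06]), 'effort': array([ 0.000e+00, -4.335e+01,  1.020e+00, -2.495e+01,  1.000e-02,
        1.000e-02, -0.000e+00]), 'ee_pos': array([ 287.66, -582.33,  403.26]), 'tcp_rot': array([-1.7985e+02,  1.0000e-02,  2.6290e+01]), 'force': array([ 0.47, -0.05,  0.7 ]), 'torque': array([ 0.03, -0.05,  0.01]), 'grip_width': np.float64(85.26)}
top [[451.23291884   0.         257.78381134]
 [  0.         451.23291884 194.30538466]
 [  0.           0.           1.        ]] [[-2.800000e-02  9.920000e-01 -1.220000e-01  4.065740e+02]
 [-1.000000e+00 -2.800000e-02  1.000000e-03  6.410000e-01]
 [-2.000000e-03  1.220000e-01  9.930000e-01  1.322342e+03]
 [ 0.000000e+00  0.000000e+00  0.000000e+00  1.000000e+00]]
unit [([246.5, 196.3], 0.86)]
cold_zone [([235.1, 194.2], 0.78), ([395.8, 208.5], 0.22)]
screw_square [([285.3, 165.3], 0.56)]
lever_grip [([304.6, 153.8], 0.65)]
stop_post [([281.2, 215.2], 0.62)]
spanner_grip [([367.5, 210.8], 
[... 1237 characters left out ...]
)]
mould1_c [([195.8, 235.8], 0.58)]
mould2_c []
mould3_c []
brush [([323.8, 134.7], 0.72)]
slide_box [([209.0, 374.7], 0.59)]
jar []
wrist [[296.45998778   0.         256.80909369]
 [  0.         296.45998778 188.3708441 ]
 [  0.           0.           1.        ]] [[ 4.43000e-01  8.62000e-01  2.46000e-01  3.50831e+02]
 [-8.96000e-01  4.26000e-01  1.21000e-01 -5.51946e+02]
 [-1.00000e-03 -2.74000e-01  9.62000e-01  3.73904e+02]
 [ 0.00000e+00  0.00000e+00  0.00000e+00  1.00000e+00]]
unit []
cold_zone []
screw_square []
lever_grip []
stop_post []
spanner_grip []
spanner_jaw []
tool_mat []
level_c []
level_ring []
mould0_c []
mould1_c []
mould2_c []
mould3_c []
brush []
slide_box []
jar []
2.7
```

```bash
python3 - <<'E'
import cv2
a=cv2.imread("pics/top0.png")[110:290,80:440]; cv2.imwrite("pics/top0c.png",cv2.resize(a,None,fx=2.2,fy=2.2,interpolation=cv2.INTER_CUBIC))
a=cv2.imread("pics/side0.png"); cv2.imwrite("pics/side0c.png",cv2.resize(a,None,fx=1.5,fy=1.5,interpolation=cv2.INTER_CUBIC))
E
```

```text
(no output)
```

View pics/top0c.png

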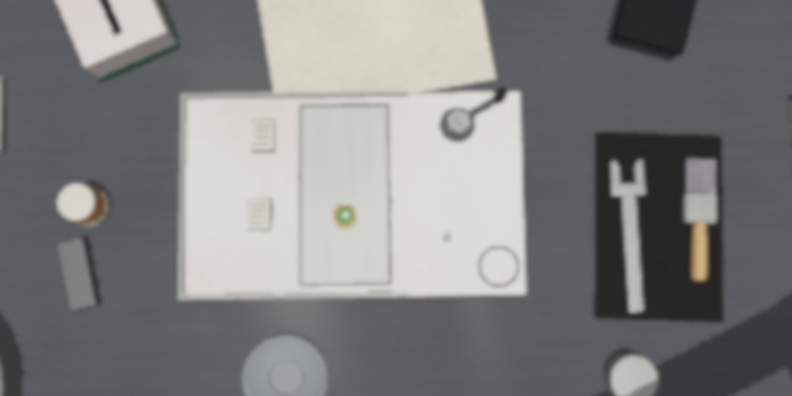

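View pics/side0c.png

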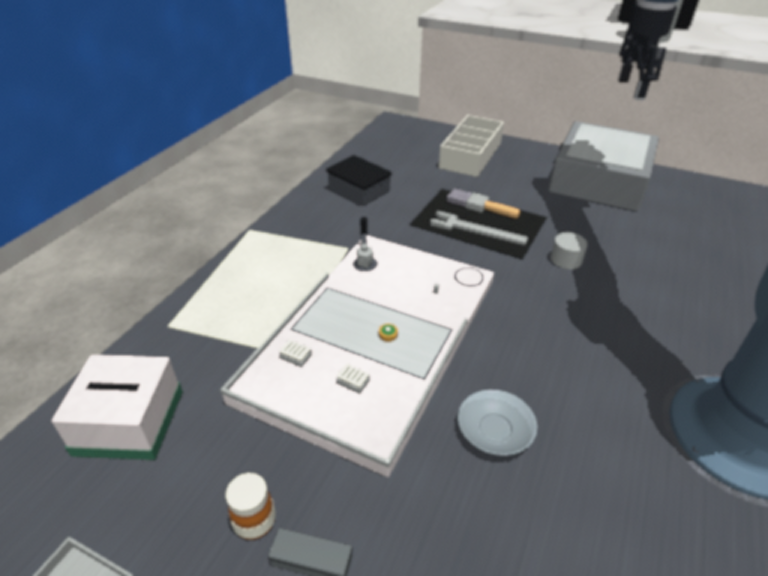

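```bash
python3 - <<'E'
from h import *
T=cam("top");S=cam("side")
z=dict(cold_zone=25,level_ring=25,screw_square=32,lever_grip=71,stop_post=34,level_c=31,mould0_c=34,mould1_c=34,spanner_grip=9,spanner_jaw=9,tool_mat=0)
for k,h in z.items():
    r=[]
    for n,c in (("top",T),("side",S)):
        for m in optics.mark_of(n,k)[:2]:
            r.append((n,np.round(at_z(c,m["position"],h)[:2],1).tolist(),round(m["p"],2)))
    print(k,r)
# unit corners from zoomed image: px = x/2.2+80, y/2.2+110
f=lambda x,y:(x/2.2+80-.5+.5/2.2,y/2.2+110-.5+.5/2.2)
for nm,p,h in [("cz TL",(300,105),25),("cz TR",(388,105),25),("cz BR",(391,284),25),("cz BL",(300,284),25),("ring",(498,266),25),("post",(447,236),43),("corner FR(top-right)",(521,91),25),("corner BR",(526,295),25),("square",(458,120),55),
 ("sp end",(636,312),14),("tipL",(615,160),14),("tipR",(640,160),14),("floor",(628,188),14),("m0",(260,215),43),("m1",(263,135),43),("lvl",(345,216),37)]:
    print(nm,np.round(at_z(T,f(*p),h),1))
E
```

```text
cold_zone [('top', [561.3, 62.1], 0.7), ('top', [503.1, -65.9], 0.51), ('side', [560.4, 60.2], 0.71)]
level_ring [('top', [452.5, -126.1], 0.88), ('side', [456.2, -135.6], 0.98)]
screw_square [('top', [648.3, -86.9], 0.59), ('side', [644.3, -83.0], 0.69), ('side', [532.4, 172.3], 0.36)]
lever_grip [('top', [675.9, -137.8], 0.65), ('side', [678.5, -149.7], 0.45)]
stop_post [('top', [507.7, -69.7], 0.74), ('side', [496.8, -68.7], 0.67)]
level_c [('top', [549.5, 60.0], 0.53), ('top', [523.0, 53.8], 0.49), ('side', [536.9, 63.2], 0.6)]
mould0_c [('top', [536.0, 174.1], 0.63), ('top', [458.1, -126.6], 0.63)]
mould1_c [('top', [629.6, 162.9], 0.68), ('side', [629.8, 168.9], 0.66)]
spanner_grip [('top', [505.2, -308.7], 0.79), ('side', [506.5, -307.1], 0.93)]
spanner_jaw [('top', [578.0, -316.1], 0.61), ('side', [579.3, -291.2], 0.87)]
tool_mat [('top', [494.4, -353.6], 0.95), ('top', [505.8, -68.4], 0.38), ('side', [508.7, -351.3], 0.66)]
cz TL [677.7 117.7  25. ]
cz TR [674.3   0.7  25. ]
cz BR [437.3   3.5  25. ]
cz BL [440.7 121.8  25. ]
ring [ 456.7 -136.6   25. ]
post [496.4 -70.5  43. ]
corner FR(top-right) [ 688.2 -176.9   25. ]
corner BR [ 418.1 -171.4   25. ]
square [645.7 -89.4  55. ]
sp end [ 392.  -315.5   14. ]
tipL [ 593.3 -299.3   14. ]
tipR [ 592.4 -332.5   14. ]
floor [ 555.3 -314.4   14. ]
m0 [530.6 170.4  43. ]
m1 [635.4 165.2  43. ]
lvl [526.7  60.7  37. ]
```

```bash
python3 -m pendant '[[[51.6,-24.7,0],0],[[51.6,-24.7,0],0],[[51.6,-24.7,0],0],[[51.6,-24.7,0],0],[[51.6,-24.7,0],0]]' 0; python3 -m pendant '[[[51.6,-24.7,0],0],[[0,0,0],10],[[0,0,0],10],[[0,0,0],6.3],[[0,0,0],0]]'; cat > look.py <<'E'
import sys
from h import *
n=sys.argv[1]; tag=sys.argv[2]; c=cam(n); save(c,f"pics/{tag}.png",scale=1.5)
o=env.get_obs(); print(o["t"],np.round(o["ee_pos"],1),np.round(o["tcp_rot"],2),np.round(o["force"],1),round(float(o["grip_width"]),1))
for a in sys.argv[3:]:
    k,h=a.split("="); 
    print(k,[(np.round(m["position"],1).tolist(),np.round(at_z(c,m["position"],float(h))[:2],1).tolist(),round(m["p"],2)) for m in optics.mark_of(n,k)[:3]])
E
python3 look.py wrist w1 spanner_grip=9 spanner_jaw=9
```

```text
t: 4.53
ee_pos: [465.4, -356.3, 405.0]
tcp_rot: [180.0, -0.0, 26.3]
force: [0.5, -0.5, -0.3]
grip_width: 85.5
t: 5.15
ee_pos: [499.9, -312.7, 404.8]
tcp_rot: [180.0, -0.0, 0.1]
force: [0.4, 0.2, -0.1]
grip_width: 85.2
5.2 [ 499.8 -312.8  404.7] [ 1.7999e+02 -1.0000e-02  1.0000e-01] [ 0.4 -0.2 -0.2] 85.4
spanner_grip [([258.8, 158.6], [504.3, -315.0], 0.93), ([40.9, 24.5], [653.8, -73.4], 0.41)]
spanner_jaw [([257.3, 98.8], [575.5, -313.0], 0.56)]
```

View pics/w1.png

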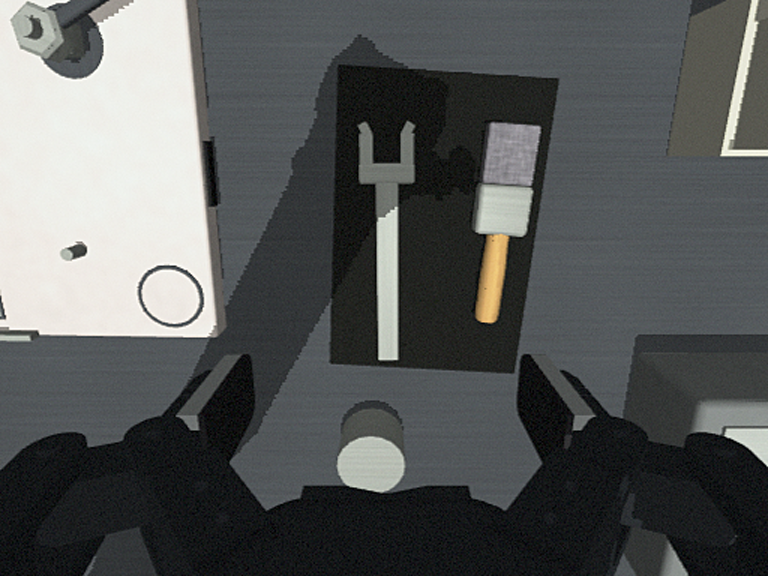

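```bash
python3 - <<'E'
from h import *
c=cam("wrist")
f=lambda x,y:((x+.5)/1.5-.5,(y+.5)/1.5-.5)
for nm,p,h in [("tail",(388.5,360),14),("tailL",(379,360),14),("tailR",(398,360),14),("neckL",(376,184),14),("neckR",(399,184),14),("headL",(359,182),14),("headR",(414,182),14),("tipL",(360,124),14),("tipR",(413,122),14),
 ("floorL",(371,163),14),("floorR",(403,163),14),("ring",(171,296),25),("post",(83,248),43),("postbase",(68,254),25),("square?",(30,28),60),("matTL",(339,66),4),("matBL",(331,362),4),("unit BR corner",(218,336),25)]:
    print(nm,np.round(at_z(c,f(*p),h),1))
E
```

```text
tail [ 396.  -315.4   14. ]
tailL [ 396.  -306.9   14. ]
tailR [ 396.  -323.8   14. ]
neckL [ 548.4 -305.    14. ]
neckR [ 548.5 -323.2   14. ]
headL [ 550.  -291.5   14. ]
headR [ 550. -335.   14.]
tipL [ 593.2 -292.9   14. ]
tipR [ 594.7 -333.4   14. ]
floorL [ 564.5 -301.1   14. ]
floorR [ 564.5 -326.1   14. ]
ring [ 458.7 -136.    25. ]
post [502.4 -83.4  43. ]
postbase [493.8 -58.   25. ]
square? [647.2 -87.9  60. ]
matTL [ 635.4 -277.     4. ]
matBL [ 389.1 -263.     4. ]
unit BR corner [ 423.3 -171.1   25. ]
```

```bash
python3 -m pendant '[[[5.6,1.6,50],-0.5],[[0,0,60],0],[[0,0,60],0],[[0,0,40],0],[[0,0,8],0]]' 0; python3 -m pendant '[[[0,0,7],0],[[0,0,0],0],[[0,0,0],0]]';  python3 look.py wrist w2
```

```text
t: 5.98
ee_pos: [503.7, -313.5, 183.3]
tcp_rot: [-179.8, 0.4, 0.5]
force: [0.0, 0.4, -0.5]
grip_width: 85.7
t: 6.35
ee_pos: [506.4, -314.9, 181.6]
tcp_rot: [179.9, -0.2, 0.5]
force: [-0.2, -0.5, 0.7]
grip_width: 85.5
6.4 [ 506.3 -314.8  181.4] [ 1.7991e+02 -1.6000e-01  5.0000e-01] [ 0.3 -0.3 -0.4] 85.5
```

View pics/w2.png

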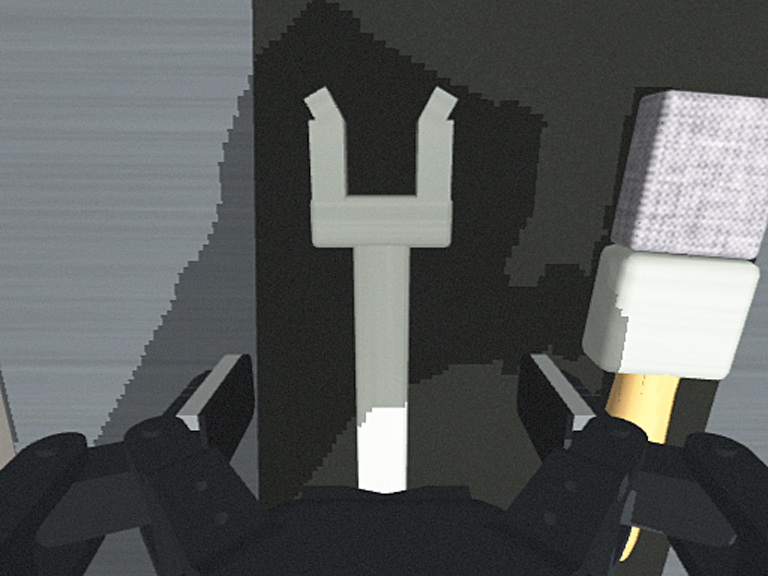

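```bash
python3 -m pendant '[[[0,0,2],0],[[0,0,0],0],[[0,0,0],0],[[0,0,0],0],[[0,0,0],0]]' 1; python3 -m pendant '[[[0,0,0],0],[[0,0,0],0],[[0,0,0],0],[[0,0,0],0],[[0,0,0],0]]';  python3 look.py wrist w3
```

```text
t: 7.02
ee_pos: [505.6, -314.6, 178.1]
tcp_rot: [180.0, -0.0, 0.5]
force: [-0.1, -0.3, 2.7]
grip_width: 16.1
t: 7.65
ee_pos: [505.6, -314.6, 178.1]
tcp_rot: [180.0, -0.0, 0.5]
force: [-1.2, 0.2, 5.8]
grip_width: 15.9
7.7 [ 505.6 -314.6  178.1] [ 1.7998e+02 -3.0000e-02  4.9000e-01] [-1.7  0.9  5.5] 15.8
```

View pics/w3.png

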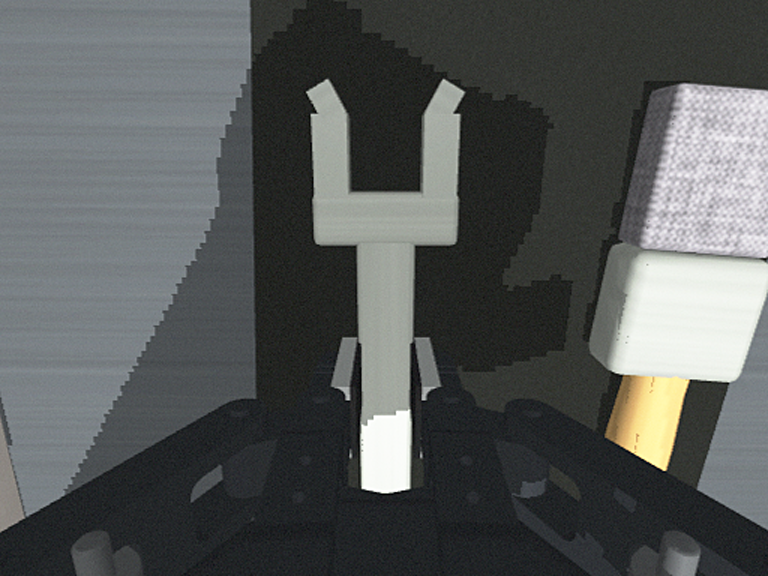

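```bash
python3 -m pendant '[[[0,0,-15],0],[[0,0,-30],0],[[0,0,-40],0],[[0,0,-20],0],[[0,0,0],0]]'; python3 -m pendant '[[[3,-45,0],0.3],[[3,-45,0],0.5],[[3,-45,0],0.5],[[3,-45,0],0],[[3,-46,0],0]]';  python3 -m pendant '[[[0,0,0],0],[[0,0,0],0]]'; python3 look.py wrist w4 screw_square=32 stop_post=34 level_ring=25 lever_grip=71 spanner_jaw=110; python3 look.py top t4 spanner_jaw=110
```

```text
t: 8.32
ee_pos: [505.9, -314.6, 284.2]
tcp_rot: [179.9, -0.2, 0.5]
force: [0.3, -0.8, -2.7]
grip_width: 16.1
t: 8.95
ee_pos: [520.2, -87.0, 280.5]
tcp_rot: [-180.0, 0.2, -0.8]
force: [1.1, -0.4, -2.5]
grip_width: 16.2
t: 9.2
ee_pos: [520.5, -88.5, 281.1]
tcp_rot: [180.0, 0.2, -0.8]
force: [-0.5, -0.6, -2.9]
grip_width: 16.1
9.25 [520.6 -89.6 281.3] [ 1.7997e+02  1.6000e-01 -8.9000e-01] [-0.5 -0.7 -2.4] 16.4
screw_square []
stop_post [([232.1, 227.2], [496.4, -68.6], 0.88)]
level_ring [([313.6, 263.1], [458.5, -136.0], 0.57)]
lever_grip []
spanner_jaw []
9.55 [521.3 -89.5 282.6] [ 1.7999e+02  1.0000e-02 -9.2000e-01] [ 0.3 -1.  -3.3] 15.8
spanner_jaw []
```

View pics/w4.png

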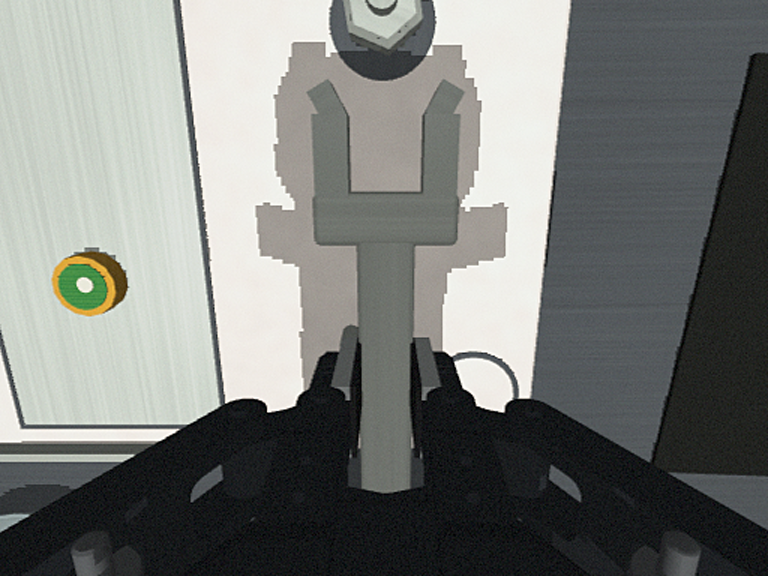

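View pics/t4.png

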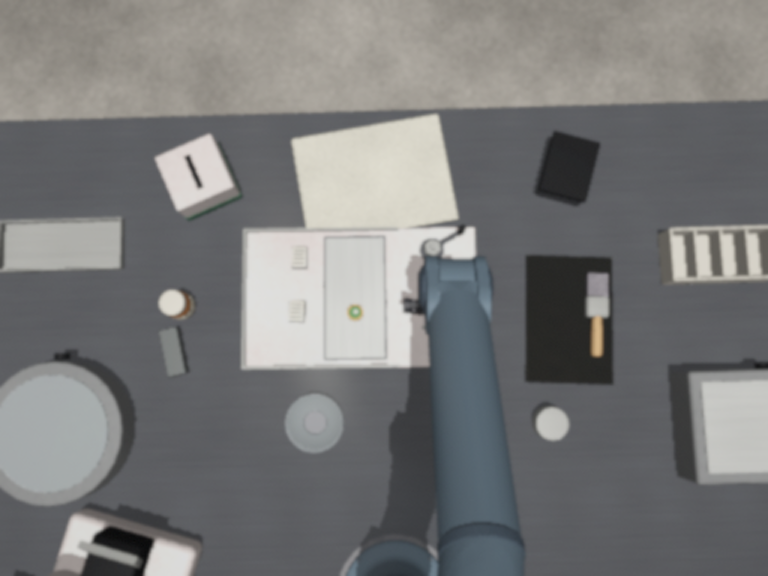

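```bash
python3 - <<'E'
from h import *
c=cam("wrist"); print(env.get_obs()["tcp_rot"])
f=lambda x,y:((x+.5)/1.5-.5,(y+.5)/1.5-.5)
im=cv2.cvtColor(c["pixels"],cv2.COLOR_RGB2GRAY).astype(float)
def col_edges(rows,c0,c1,mode):
    P=[]
    for r in rows:
        g=cv2.GaussianBlur(im[r:r+1,:],(5,1),0)[0]
        if mode=="line": k=c0+np.argmin(g[c0:c1])
        else: k=c0+np.argmin(np.diff(g)[c0:c1])+.5
        P.append(at_z(c,(k,r),25)[:2])
    P=np.array(P); 
    x,y=P[:,0],P[:,1]; 
    for _ in range(5):
        A=np.polyfit(x,y,1); res=np.abs(np.polyval(A,x)-y); m=res<max(1.0,2*np.median(res)); x,y=x[m],y[m]
    return np.degrees(np.arctan(A[0])),A,len(x),res.max()
print("right edge",col_edges(range(5,235,5),350,385,"edge"))
print("cz right line",col_edges(range(5,260,5),115,152,"line"))
A1=np.array([at_z(c,f(2,340),25),at_z(c,f(22,427),25),at_z(c,f(222,427),25)]);print(A1)
for nm,p,h in [("disc@25",(383,27),25),("disc bottom",(383,80),25),("nuttop",(385,5),60)]: print(nm,at_z(c,f(*p),h))
save(c,"pics/w4z.png",crop=(150,0,360,180),scale=3.5)
E
```

```text
[ 1.79995086e+02 -1.14688227e-02 -8.68059501e-01]
right edge (np.float64(-0.7256852083677269), array([-1.26662735e-02, -1.63939278e+02]), 46, np.float64(0.4171695841107237))
cz right line (np.float64(-0.8720616752765032), array([-0.01522152, 12.87758243]), 51, np.float64(0.46463721716567363))
[[497.06596003 122.69662028  25.        ]
 [442.12902139 124.85777827  25.        ]
 [440.37691112   7.82162078  25.        ]]
disc@25 [647.89521133 -89.8645914   25.        ]
disc bottom [625.67321339 -89.49066604  25.        ]
nuttop [646.66186533 -90.80942711  60.        ]
```

View pics/w4z.png

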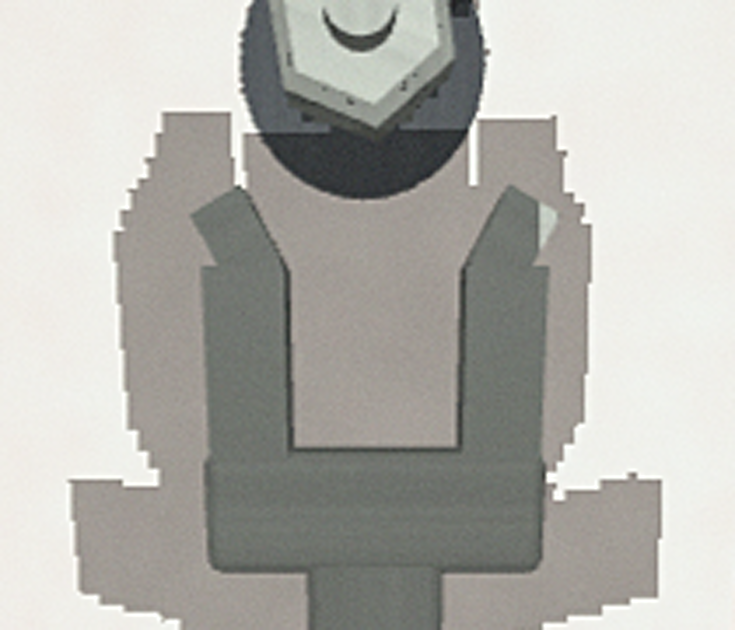

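```bash
python3 -m pendant '[[[0,-1,30],0],[[0,0,25],0],[[0,0,10],0],[[0,0,0],0],[[0,0,0],0]]';  python3 - <<'E'
from h import *
c=cam("wrist"); o=env.get_obs(); print(o["ee_pos"],o["tcp_rot"],o["force"])
save(c,"pics/w5.png",scale=1.5); save(c,"pics/w5z.png",crop=(150,0,360,180),scale=3.5)
E
```

```text
t: 10.28
ee_pos: [522.2, -87.6, 218.7]
tcp_rot: [180.0, -0.1, -0.8]
force: [0.7, 0.1, -2.9]
grip_width: 16.2
[522.25908934 -87.57394588 218.87673699] [ 1.79983550e+02 -1.46967712e-01 -8.15942270e-01] [ 0.51283274 -0.48460293 -1.81602643]
```

View pics/w5.png

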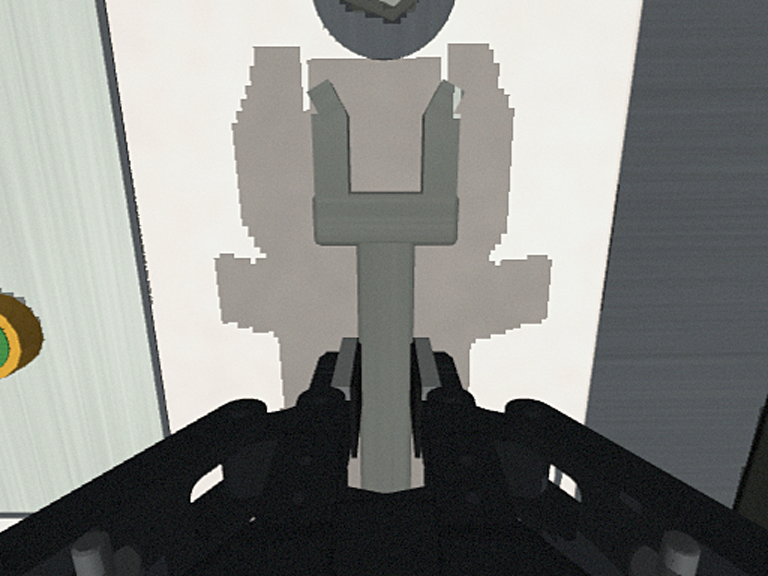

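```bash
python3 -m pendant '[[[0,0,8],0],[[0,0,5],0],[[0,0,0],0],[[0,0,0],0]]'; python3 -m pendant '[[[0,0,2],0],[[0,0,0],0],[[0,0,0],0]]' ; python3 -m pendant '[[[0,0,1],0],[[0,0,0],0],[[0,0,0],0]]'; python3 look.py wrist w6; python3 look.py side s6
python3 - <<'E'
import cv2
a=cv2.imread("pics/s6.png")[150:450,250:600]; cv2.imwrite("pics/s6z.png",cv2.resize(a,None,fx=2,fy=2))
E
```

```text
t: 10.82
ee_pos: [521.4, -87.4, 204.6]
tcp_rot: [-180.0, 0.0, -0.8]
force: [1.0, 0.5, -1.9]
grip_width: 16.0
t: 11.2
ee_pos: [521.4, -87.5, 202.7]
tcp_rot: [-180.0, 0.0, -0.8]
force: [-0.4, -0.5, -3.0]
grip_width: 16.1
t: 11.58
ee_pos: [521.4, -87.5, 201.7]
tcp_rot: [-180.0, -0.0, -0.8]
force: [0.3, -0.2, -3.6]
grip_width: 15.9
11.625 [521.4 -87.5 201.7] [-180.     -0.     -0.81] [-0.5  0.5 -2.9] 16.2
11.675 [521.5 -87.4 201.7] [-180.     -0.     -0.81] [ 0.1  0.  -3.1] 16.2
```

View pics/w6.png

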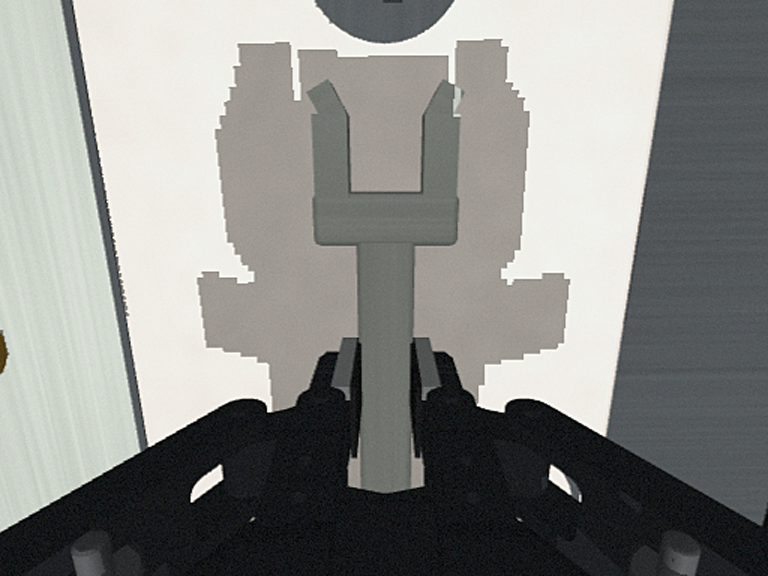

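View pics/s6z.png

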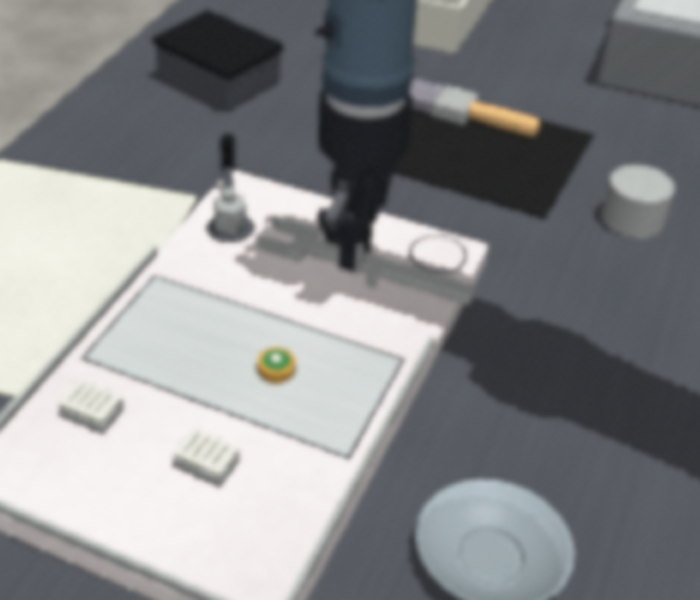

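```bash
python3 -m pendant '[[[10,0,0],0],[[12,0,0],0],[[0,0,0],0],[[0,0,0],0]]'; python3 look.py wrist w7
```

```text
t: 12.18
ee_pos: [543.5, -87.7, 201.5]
tcp_rot: [-180.0, 0.0, -0.8]
force: [0.1, -0.6, -2.7]
grip_width: 15.9
12.225 [543.2 -87.7 201.4] [-1.8e+02  5.0e-02 -8.1e-01] [ 0.3  0.5 -3. ] 16.1
```

View pics/w7.png

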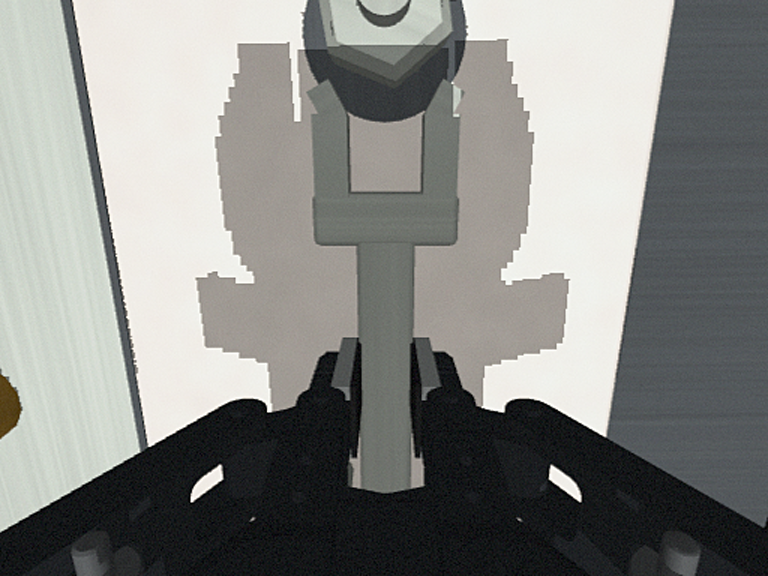

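```bash
python3 -m pendant '[[[8,0,0],0],[[8,0,0],0],[[8,0,0],0],[[0,0,0],0]]'; python3 -m pendant '[[[5,0,0],0],[[0,0,0],0],[[0,0,0],0]]';python3 -m pendant '[[[1.5,0,0],0],[[0,0,0],0],[[0,0,0],0]]'; python3 look.py wrist w8
```

```text
t: 12.72
ee_pos: [568.5, -88.0, 202.0]
tcp_rot: [-180.0, -0.1, -0.8]
force: [-0.1, 1.0, -2.7]
grip_width: 16.2
t: 13.1
ee_pos: [572.3, -88.2, 201.6]
tcp_rot: [-180.0, 0.0, -0.8]
force: [0.3, 0.2, -2.5]
grip_width: 16.3
t: 13.48
ee_pos: [573.9, -88.2, 201.7]
tcp_rot: [-180.0, 0.0, -0.8]
force: [-0.1, 0.1, -2.3]
grip_width: 16.2
13.525 [573.9 -88.2 201.7] [180.     0.    -0.81] [ 1.2 -0.7 -3.6] 16.1
```

View pics/w8.png

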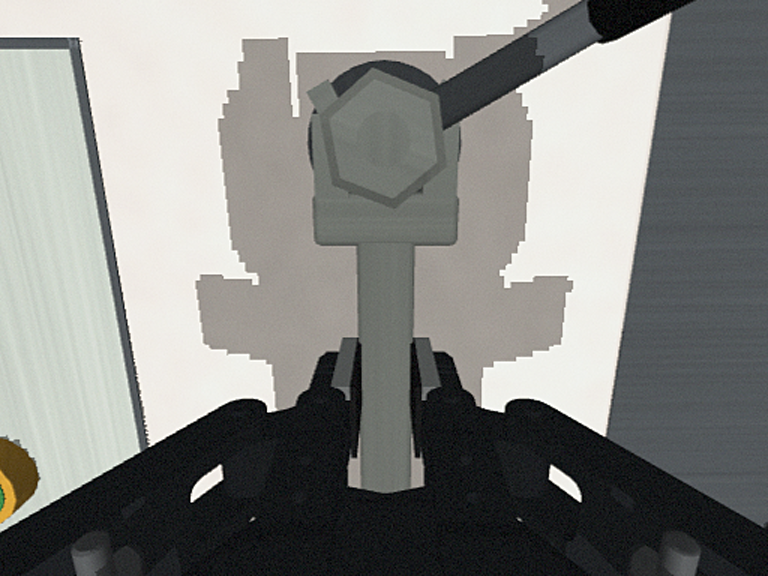

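```bash
for i in 1 2 ; do :; done; python3 -m pendant '[[[1,0,0],0],[[0,0,0],0],[[0,0,0],0]]' | sed -n 2,4p;python3 -m pendant '[[[1,0,0],0],[[0,0,0],0],[[0,0,0],0]]'| sed -n 2,4p;python3 -m pendant '[[[0.7,0,0],0],[[0,0,0],0],[[0,0,0],0]]'| sed -n 2,4p; python3 -m pendant '[[[0.7,0,0],0],[[0,0,0],0],[[0,0,0],0]]'| sed -n 2,4p
```

```text
ee_pos: [574.9, -88.2, 201.7]
tcp_rot: [-180.0, -0.0, -0.8]
force: [-0.4, -0.7, -2.9]
ee_pos: [575.9, -88.2, 201.7]
tcp_rot: [-180.0, 0.0, -0.8]
force: [-0.2, 0.3, -2.9]
ee_pos: [576.6, -88.2, 201.7]
tcp_rot: [-180.0, -0.0, -0.8]
force: [0.1, -0.1, -2.7]
ee_pos: [577.3, -88.3, 201.7]
tcp_rot: [-180.0, -0.0, -0.8]
force: [-0.2, 1.2, -2.7]
```

```bash
python3 -m pendant '[[[0.7,0,0],0],[[0,0,0],0],[[0,0,0],0]]' | sed -n 2,4p;python3 -m pendant '[[[0.7,0,0],0],[[0,0,0],0],[[0,0,0],0]]'| sed -n 2,4p;python3 -m pendant '[[[0.7,0,0],0],[[0,0,0],0],[[0,0,0],0]]'| sed -n 2,4p;  python3 look.py wrist w9
```

```text
ee_pos: [578.0, -88.3, 201.6]
tcp_rot: [-180.0, 0.0, -0.8]
force: [0.3, -0.1, -2.5]
ee_pos: [578.3, -88.3, 201.5]
tcp_rot: [-180.0, 0.1, -0.8]
force: [-3.0, 0.2, -1.5]
ee_pos: [578.5, -88.3, 201.2]
tcp_rot: [-180.0, 0.2, -0.8]
force: [-4.6, -0.1, 0.0]
16.2 [578.5 -88.3 201.2] [-1.8e+02  1.6e-01 -8.1e-01] [-4.8  0.1 -0.6] 16.1
```

View pics/w9.png

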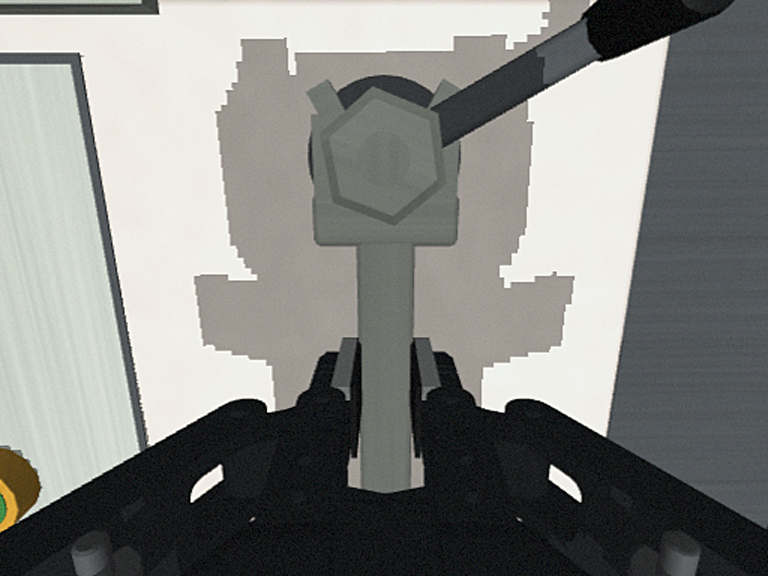

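```bash
python3 -m pendant '[[[-0.7,0,1.5],0],[[0,0,0],0],[[0,0,0],0]]' | sed -n 2,4p;python3 -m pendant '[[[0,0,1],0],[[0,0,0],0],[[0,0,0],0]]'| sed -n 2,4p;python3 -m pendant '[[[0,0,1],0],[[0,0,0],0],[[0,0,0],0]]'| sed -n 2,4p
```

```text
ee_pos: [578.3, -88.3, 199.9]
tcp_rot: [-180.0, 0.1, -0.8]
force: [-5.1, 0.7, -0.2]
ee_pos: [578.3, -88.3, 199.2]
tcp_rot: [180.0, 0.1, -0.8]
force: [-5.1, 0.7, 0.9]
ee_pos: [578.4, -88.3, 199.1]
tcp_rot: [180.0, 0.1, -0.8]
force: [-7.9, 1.6, 4.8]
```

```bash
python3 -m pendant '[[[0,0,0],0],[[0,0,0],0],[[0,0,0],0],[[0,0,0],0],[[0,0,0],0]]' 0 | sed -n 2,5p;python3 -m pendant '[[[0,0,-20],0],[[0,0,-50],0],[[0,0,-55],0],[[0,0,-20],0],[[0,0,0],0]]'| sed -n 2,5p; python3 look.py wrist w10 lever_grip=71 screw_square=32 spanner_jaw=30 stop_post=34
```

```text
ee_pos: [578.9, -88.3, 198.2]
tcp_rot: [180.0, -0.0, -0.8]
force: [-0.9, -1.0, -0.3]
grip_width: 85.2
ee_pos: [579.8, -88.3, 347.1]
tcp_rot: [180.0, -0.4, -0.8]
force: [0.3, 0.3, -0.4]
grip_width: 85.5
18.625 [578.9 -88.3 344.8] [ 1.7998e+02 -1.6000e-01 -8.1000e-01] [-0.3  0.2 -0. ] 85.4
lever_grip [([321.7, 70.3], [676.0, -140.0], 0.92)]
screw_square [([254.3, 110.0], [646.5, -86.9], 0.65), ([490.6, 228.5], [524.4, -329.9], 0.54), ([146.6, 196.5], [564.0, 22.6], 0.47)]
spanner_jaw []
stop_post [([236.9, 257.3], [496.1, -66.1], 0.94)]
```

View pics/w10.png

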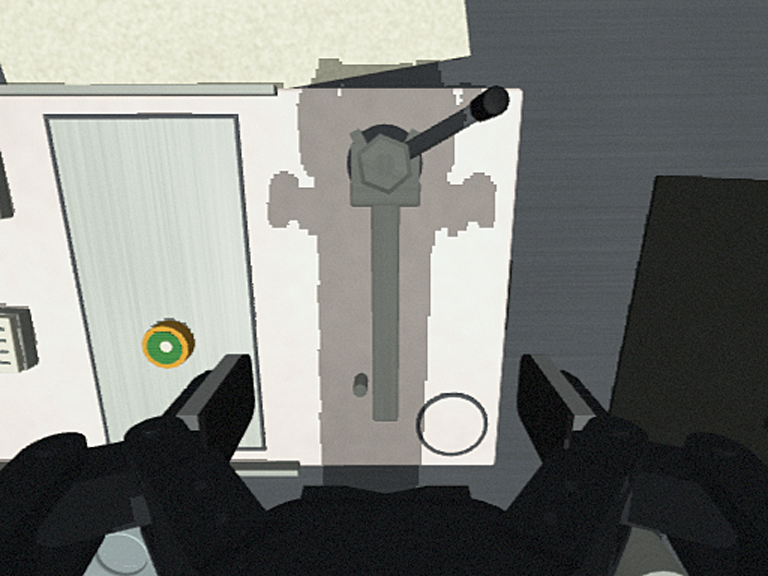

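```bash
python3 - <<'E'
from h import *
o=env.get_obs(); print(o["q"],o["ee_pos"],o["tcp_rot"])
c=np.array([647.7,-88.3])
for a in (299,290,280,270,260,250,240,232,229,226,222):
    r=np.radians(a); G=c+62*np.array([np.cos(r),np.sin(r)]); t=np.array([-np.sin(r),np.cos(r)])
    print(a,"psi",a-180,"G",G.round(1),"P(21.5)",(G+21.5*t).round(1),"P(30)",(G+30*t).round(1))
E
```

```text
[ 12.42947201  19.12504635  -9.26618331 103.65675819   3.56218812
  57.70820521 -89.0572361 ] [577.89314312 -88.22357542 341.33766269] [-179.97629283    0.20697772   -0.8080127 ]
299 psi 119 G [ 677.8 -142.5] P(21.5) [ 696.6 -132.1] P(30) [ 704. -128.]
290 psi 110 G [ 668.9 -146.6] P(21.5) [ 689.1 -139.2] P(30) [ 697.1 -136.3]
280 psi 100 G [ 658.5 -149.4] P(21.5) [ 679.6 -145.6] P(30) [ 688.  -144.1]
270 psi 90 G [ 647.7 -150.3] P(21.5) [ 669.2 -150.3] P(30) [ 677.7 -150.3]
260 psi 80 G [ 636.9 -149.4] P(21.5) [ 658.1 -153.1] P(30) [ 666.5 -154.6]
250 psi 70 G [ 626.5 -146.6] P(21.5) [ 646.7 -153.9] P(30) [ 654.7 -156.8]
240 psi 60 G [ 616.7 -142. ] P(21.5) [ 635.3 -152.7] P(30) [ 642.7 -157. ]
232 psi 52 G [ 609.5 -137.2] P(21.5) [ 626.5 -150.4] P(30) [ 633.2 -155.6]
229 psi 49 G [ 607.  -135.1] P(21.5) [ 623.3 -149.2] P(30) [ 629.7 -154.8]
226 psi 46 G [ 604.6 -132.9] P(21.5) [ 620.1 -147.8] P(30) [ 626.2 -153.7]
222 psi 42 G [ 601.6 -129.8] P(21.5) [ 616.  -145.8] P(30) [ 621.7 -152.1]
```

```bash
python3 -m pendant '[[[0,0,0],-10],[[0,0,0],-10],[[0,0,0],-10],[[0,0,0],-10],[[0,0,0],-10]]' 1| sed -n 2,5p; python3 -m pendant '[[[0,0,0],-10],[[0,0,0],-10],[[0,0,0],-10],[[0,0,0],-10],[[0,0,0],-10]]'| sed -n 2,5p; python3 -m pendant '[[[0,0,0],-10],[[0,0,0],-10],[[-32,30.3,0],0],[[-32,30.3,0],0],[[-32,30.3,0],0]]'| sed -n 2,5p;  python3 -m pendant '[[[0,0,0],0],[[0,0,0],0]]'| sed -n 2,5p; python3 look.py wrist w11 lever_grip=71
```

```text
ee_pos: [578.2, -88.2, 341.5]
tcp_rot: [-179.8, 0.1, 49.5]
force: [-0.6, 1.0, 0.2]
grip_width: 0.3
ee_pos: [578.2, -88.3, 341.5]
tcp_rot: [-179.8, -0.1, 99.5]
force: [0.8, 0.6, -0.7]
grip_width: -0.3
ee_pos: [705.7, -128.3, 341.2]
tcp_rot: [-179.9, -0.1, 119.2]
force: [1.0, 0.3, -0.1]
grip_width: 0.1
ee_pos: [704.2, -127.3, 341.3]
tcp_rot: [-179.9, -0.2, 119.2]
force: [0.6, 1.3, -0.7]
grip_width: -0.0
21.0 [ 704.  -127.1  341.9] [-1.7987e+02 -1.3000e-01  1.1924e+02] [-0.2 -0.4  0.9] -0.1
lever_grip []
```

View pics/w11.png

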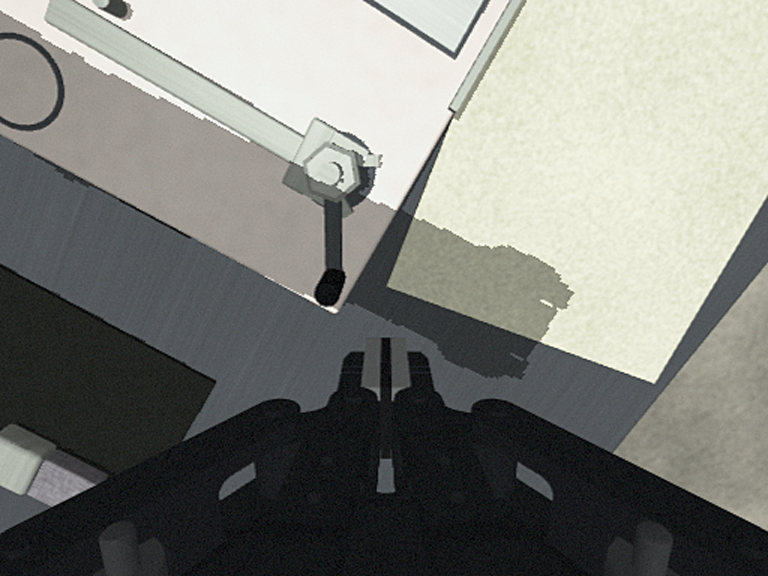

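```bash
python3 -m pendant '[[[0,0,50],0],[[0,0,50],0],[[0,0,13],0],[[0,0,0],0],[[0,0,0],0]]'| sed -n 2,5p; python3 -m pendant '[[[0,-5,0],0],[[0,-3,0],0],[[0,0,0],0],[[0,0,0],0]]'| sed -n 2,5p; python3 -m pendant '[[[-2.4,-5.5,0],5],[[0,0,0],0],[[0,0,0],0]]'| sed -n 2,5p;   python3 look.py wrist w12 lever_grip=71
```

```text
ee_pos: [706.2, -127.6, 233.3]
tcp_rot: [179.8, 0.2, 119.2]
force: [-0.2, 0.0, -0.5]
grip_width: 0.4
ee_pos: [697.9, -131.7, 230.3]
tcp_rot: [180.0, 0.0, 119.2]
force: [0.4, -0.2, 0.3]
grip_width: -0.2
ee_pos: [694.5, -136.1, 230.2]
tcp_rot: [180.0, -0.0, 114.3]
force: [0.1, -0.3, -0.1]
grip_width: -0.1
22.6 [ 694.5 -136.1  230.2] [ 1.7998e+02 -1.0000e-02  1.1426e+02] [-0.3  1.5  0.6] -0.0
lever_grip [([209.2, 255.2], [674.5, -145.8], 0.78)]
```

View pics/w12.png

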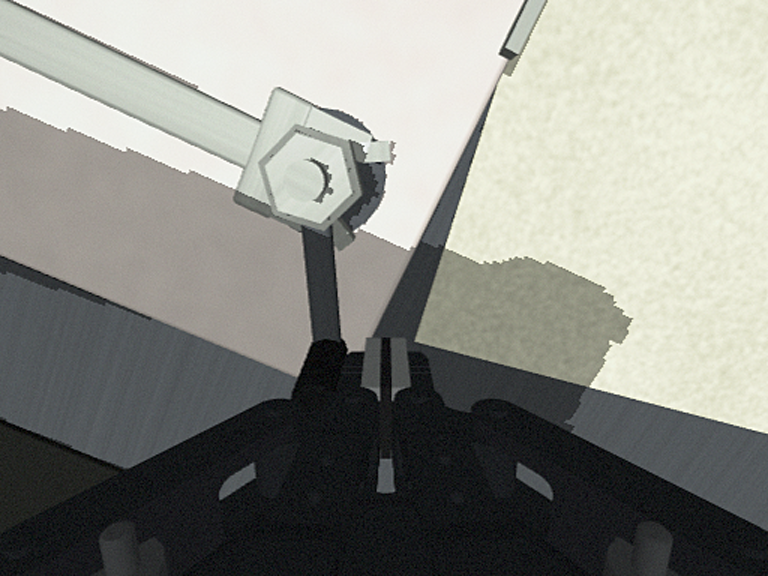

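```bash
python3 -m pendant '[[[-1.7,-5.5,0],5],[[-1.7,-5.5,0],5],[[-1.7,-5.5,0],5],[[-1.7,-5.5,0],5],[[-1.7,-5.5,0],5]]'| sed -n 2,5p; python3 -m pendant '[[[-1.7,-5.5,0],5],[[-1.7,-5.5,0],5],[[-1.7,-5.5,0],5],[[0,0,0],0]]'| sed -n 2,5p;   python3 look.py wrist w13 lever_grip=71
```

```text
ee_pos: [671.8, -151.0, 230.7]
tcp_rot: [179.6, -0.0, 89.1]
force: [5.6, 0.8, -3.8]
grip_width: -0.1
ee_pos: [654.3, -155.2, 230.6]
tcp_rot: [179.7, -0.0, 74.2]
force: [4.5, -1.1, -3.1]
grip_width: 0.4
23.825 [ 654.3 -155.2  230.6] [179.72  -0.    74.29] [ 4.7 -1.1 -4.2] -0.1
lever_grip [([211.5, 254.6], [634.5, -149.8], 0.71)]
```

View pics/w13.png

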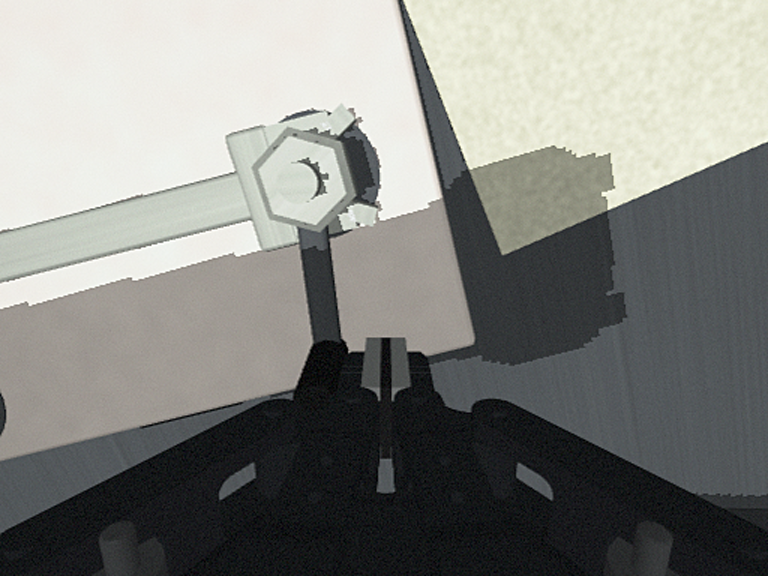

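```bash
python3 -m pendant '[[[-1.7,-5.5,0],5],[[-1.7,-5.5,0],5],[[-1.7,-5.5,0],5],[[0,0,0],0]]'| sed -n 2,5p; python3 -m pendant '[[[-1.7,-5.5,0],5],[[0,0,0],0],[[0,0,0],0]]'| sed -n 2,5p; python3 -m pendant '[[[-0.8,-2.7,0],2.5],[[0,0,0],0],[[0,0,0],0]]'| sed -n 2,5p;  python3 look.py wrist w14 lever_grip=71
```

```text
ee_pos: [636.6, -154.7, 230.6]
tcp_rot: [179.8, 0.0, 59.3]
force: [5.3, -2.3, -3.3]
grip_width: 0.1
ee_pos: [630.8, -153.4, 230.5]
tcp_rot: [179.9, 0.0, 54.3]
force: [3.9, -1.7, -1.8]
grip_width: -0.1
ee_pos: [628.1, -152.7, 230.5]
tcp_rot: [179.9, 0.0, 51.8]
force: [3.6, -3.8, -1.9]
grip_width: -0.0
25.175 [ 628.1 -152.7  230.5] [1.7987e+02 4.0000e-02 5.1810e+01] [ 3.2 -3.4 -2.8] 0.4
lever_grip [([208.4, 255.4], [610.0, -139.1], 0.81)]
```

View pics/w14.png

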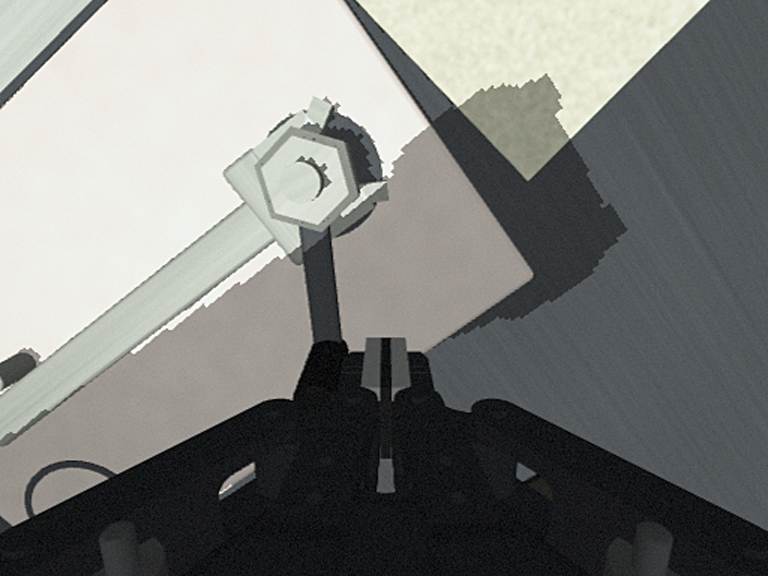

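```bash
for i in 1; do python3 -m pendant '[[[-0.8,-2.7,0],2.5],[[0,0,0],0],[[0,0,0],0]]'| sed -n 2,4p; python3 -m pendant '[[[-0.6,-2.2,0],2],[[0,0,0],0],[[0,0,0],0]]'| sed -n 2,4p; python3 -m pendant '[[[-0.6,-2.2,0],2],[[0,0,0],0],[[0,0,0],0]]'| sed -n 2,4p; done;  python3 look.py wrist w15 lever_grip=71
```

```text
ee_pos: [625.4, -151.9, 230.5]
tcp_rot: [179.9, 0.0, 49.3]
force: [3.6, -3.6, -2.3]
ee_pos: [623.3, -151.1, 230.5]
tcp_rot: [179.9, 0.1, 47.3]
force: [2.7, -3.8, -1.8]
ee_pos: [621.2, -150.2, 230.5]
tcp_rot: [179.9, 0.1, 45.3]
force: [3.2, -3.3, -1.5]
26.4 [ 621.2 -150.2  230.5] [1.7986e+02 7.0000e-02 4.5290e+01] [ 3.  -4.4 -2. ] -0.2
lever_grip [([208.9, 258.6], [603.6, -136.0], 0.78)]
```

View pics/w15.png

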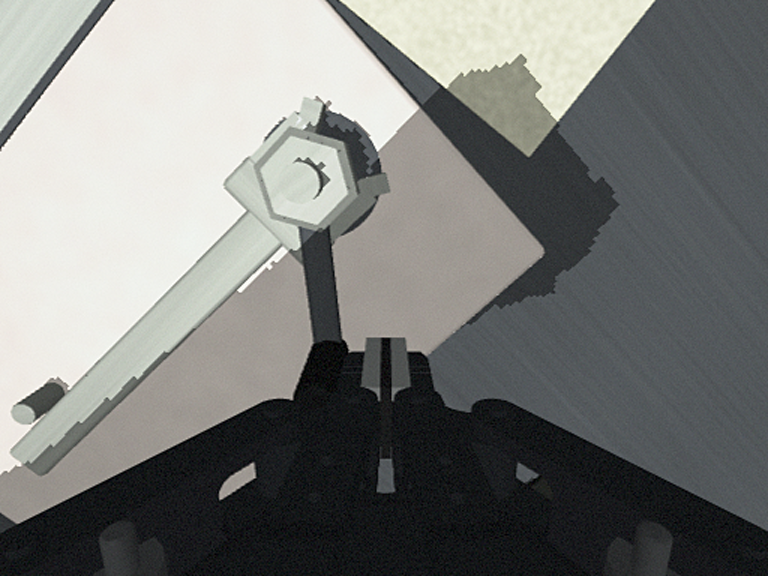

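```bash
for i in 1; do python3 -m pendant '[[[-0.6,-2.2,0],2],[[0,0,0],0],[[0,0,0],0]]'| sed -n 2,4p; python3 -m pendant '[[[-0.6,-2.2,0],2],[[0,0,0],0],[[0,0,0],0]]'| sed -n 2,4p; python3 -m pendant '[[[-0.6,-2.2,0],2],[[0,0,0],0],[[0,0,0],0]]'| sed -n 2,4p; done;  python3 look.py wrist w16 lever_grip=71
```

```text
ee_pos: [619.1, -149.2, 230.5]
tcp_rot: [179.9, 0.1, 43.3]
force: [1.7, -4.5, -2.4]
ee_pos: [617.1, -148.3, 230.5]
tcp_rot: [179.9, 0.1, 41.3]
force: [3.0, -4.3, -1.5]
ee_pos: [615.1, -147.1, 230.5]
tcp_rot: [179.9, 0.1, 39.3]
force: [3.0, -4.2, -0.7]
27.625 [ 615.  -147.1  230.4] [1.7986e+02 1.2000e-01 3.9270e+01] [ 1.9 -5.1 -1.6] 0.3
lever_grip [([210.2, 255.5], [600.7, -130.6], 0.65)]
```

View pics/w16.png

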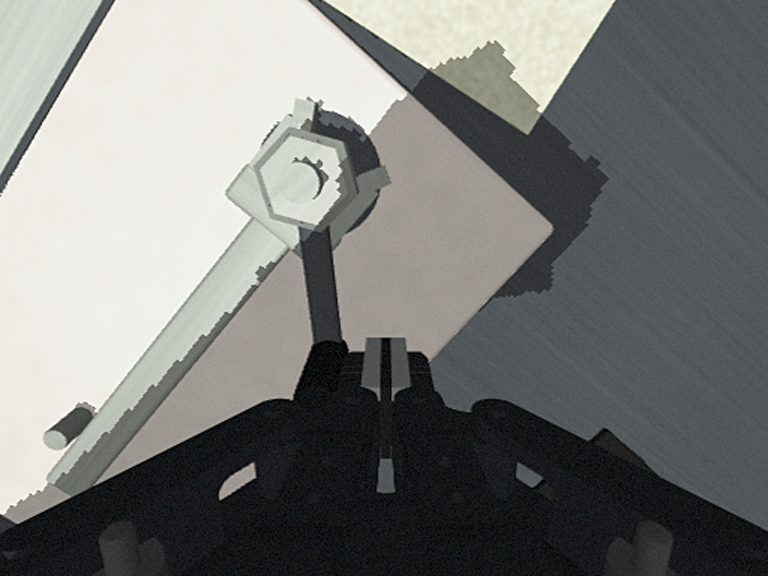

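```bash
for i in 1; do python3 -m pendant '[[[-0.3,-1.1,0],1],[[0,0,0],0],[[0,0,0],0]]'| sed -n 2,4p; python3 -m pendant '[[[-0.3,-1.1,0],1],[[0,0,0],0],[[0,0,0],0]]'| sed -n 2,4p; python3 -m pendant '[[[-0.3,-1.1,0],1],[[0,0,0],0],[[0,0,0],0]]'| sed -n 2,4p; done;  python3 look.py wrist w17 lever_grip=71
```

```text
ee_pos: [614.1, -146.6, 230.5]
tcp_rot: [179.8, 0.1, 38.3]
force: [3.0, -4.2, -2.0]
ee_pos: [613.2, -146.0, 230.5]
tcp_rot: [179.8, 0.1, 37.3]
force: [2.1, -5.2, -2.0]
ee_pos: [612.2, -145.4, 230.5]
tcp_rot: [179.8, 0.1, 36.3]
force: [1.1, -5.1, -1.4]
28.85 [ 612.2 -145.4  230.5] [1.7984e+02 1.3000e-01 3.6250e+01] [ 1.6 -4.4 -2.2] -0.0
lever_grip [([210.7, 257.2], [598.1, -128.9], 0.79)]
```

View pics/w17.png

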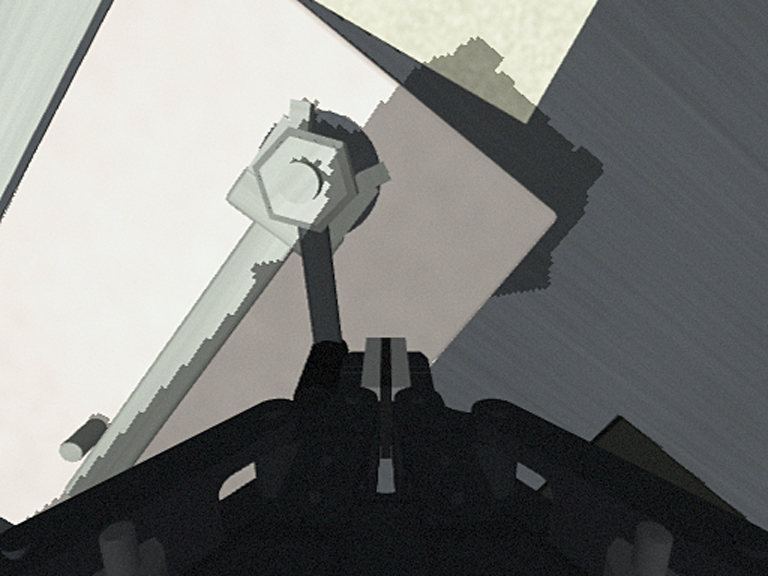

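```bash
python3 - <<'E'
from h import *
c=cam("wrist"); print(env.get_obs()["tcp_rot"][2])
f=lambda x,y:((x+.5)/1.5-.5,(y+.5)/1.5-.5)
im=cv2.cvtColor(c["pixels"],cv2.COLOR_RGB2GRAY).astype(float)
P=[]
for r in range(158,224,2):
    g=im[r,190:245]; d=np.diff(cv2.GaussianBlur(g[None],(3,1),0)[0]); a=np.argmin(d); b=np.argmax(d)
    P.append(((190+a+.5+190+b+.5)/2,r,b-a))
P=np.array(P); print(P[::6])
w=np.median(P[:,2]); P=P[abs(P[:,2]-w)<3]
for z in (44,47,55):
    W=np.array([at_z(c,(p[0],p[1]),z)[:2] for p in P]); v=W-W.mean(0); u=np.linalg.svd(v)[2][0]
    if u@np.array([1,1])>0:u=-u
    n=np.array([-u[1],u[0]]); print(z,"dir",np.degrees(np.arctan2(u[1],u[0]))%360,"offset of screw",n@(np.array([647.7,-88.3])-W.mean(0)))
# handle edge
save(c,"pics/w17z.png",crop=(0,140,300,384),scale=2.5)
for p,h in [((250,232),35),((40,505),35)]: print(at_z(c,f(*p),h))
E
```

```text
36.251816577978225
[[209.  158.   21. ]
 [210.5 170.   22. ]
 [212.5 182.   20. ]
 [213.5 194.   20. ]
 [215.5 206.   20. ]
 [217.  218.   19. ]]
44 dir 221.03354531754238 offset of screw 1.162285801499796
47 dir 221.03354531754235 offset of screw 0.6373256744247857
55 dir 221.03354531754238 offset of screw -0.7625679977753089
[616.92619129 -80.259064    35.        ]
[455.49364289 -68.92990787  35.        ]
```

View pics/w17z.png

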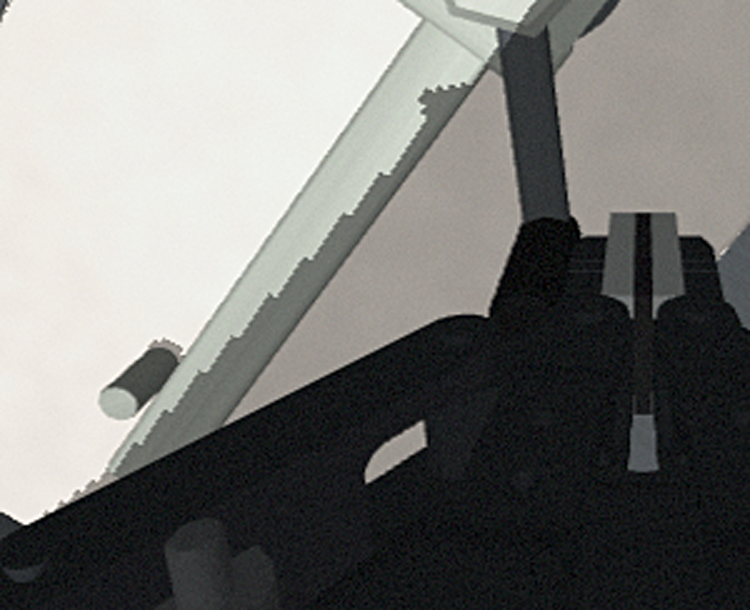

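```bash
for i in 1; do python3 -m pendant '[[[-0.3,-1.1,0],1],[[0,0,0],0],[[0,0,0],0]]'| sed -n 2,4p; python3 -m pendant '[[[-0.3,-1.1,0],1],[[0,0,0],0],[[0,0,0],0]]'| sed -n 2,4p; done;  python3 look.py wrist w18 lever_grip=71
```

```text
ee_pos: [611.3, -144.8, 230.5]
tcp_rot: [179.8, 0.1, 35.2]
force: [2.4, -5.2, -0.7]
ee_pos: [610.4, -144.2, 230.5]
tcp_rot: [179.8, 0.1, 34.2]
force: [2.1, -6.4, -0.8]
29.75 [ 610.4 -144.2  230.5] [1.7983e+02 1.5000e-01 3.4240e+01] [ 2.4 -5.3 -1. ] -0.3
lever_grip [([209.2, 258.3], [595.9, -127.0], 0.9), ([145.2, 215.5], [598.1, -90.9], 0.43)]
```

```bash
cat > lev.py <<'E'
from h import *
c=cam("wrist"); print(env.get_obs()["tcp_rot"][2])
im=cv2.cvtColor(c["pixels"],cv2.COLOR_RGB2GRAY).astype(float)
P=[]
for r in range(158,224,2):
    g=im[r,190:245]; d=np.diff(cv2.GaussianBlur(g[None],(3,1),0)[0]); a=np.argmin(d); b=np.argmax(d)
    P.append(((190+a+.5+190+b+.5)/2,r,b-a))
P=np.array(P); w=np.median(P[:,2]); P=P[abs(P[:,2]-w)<3]
W=np.array([at_z(c,(p[0],p[1]),46)[:2] for p in P]); v=W-W.mean(0); u=np.linalg.svd(v)[2][0]
if u@np.array([1,1])>0:u=-u
n=np.array([-u[1],u[0]]); print("dir",np.degrees(np.arctan2(u[1],u[0]))%360,"offset of screw",n@(np.array([647.7,-88.3])-W.mean(0)))
save(c,"pics/zz.png",crop=(0,40,300,384),scale=2)
E
python3 lev.py
```

```text
34.24125445928021
dir 219.02537551623524 offset of screw 0.6910858662511083
```

View pics/zz.png

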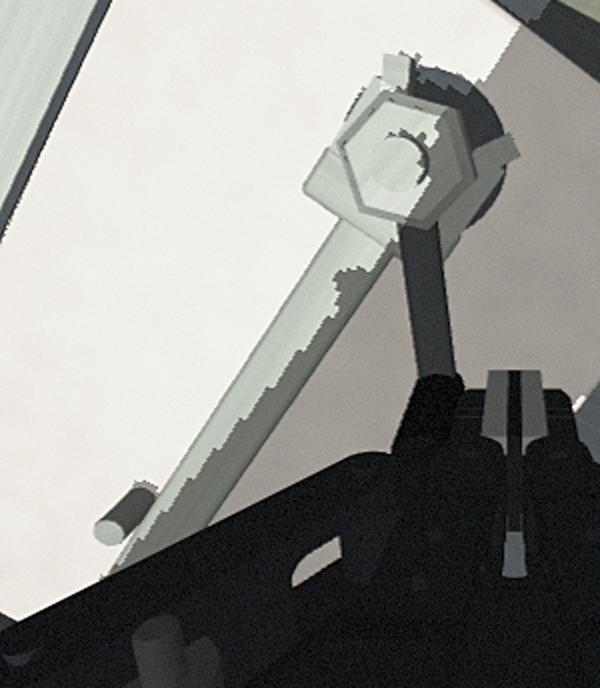

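```bash
for i in 1; do python3 -m pendant '[[[-0.3,-1.1,0],1],[[0,0,0],0],[[0,0,0],0]]'| sed -n 2,4p; python3 -m pendant '[[[-0.3,-1.1,0],1],[[0,0,0],0],[[0,0,0],0]]'| sed -n 2,4p; done;  python3 lev.py
```

```text
ee_pos: [609.7, -143.9, 230.5]
tcp_rot: [179.8, 0.1, 33.2]
force: [3.2, -5.6, -2.6]
ee_pos: [609.1, -143.6, 230.6]
tcp_rot: [179.7, 0.1, 32.2]
force: [3.4, -6.9, -2.1]
32.209012102562625
dir 218.36871118740402 offset of screw 0.7852811618304039
```

```bash
python3 -m pendant '[[[0,-1.5,0],0],[[0,0,0],0],[[0,0,0],0]]'| sed -n 2,4p; python3 -m pendant '[[[0,-1.5,0],0],[[0,0,0],0],[[0,0,0],0]]'| sed -n 2,4p; python3 lev.py;python3 -m pendant '[[[0,-1.5,0],0],[[0,0,0],0],[[0,0,0],0]]'| sed -n 2,4p; python3 lev.py
```

```text
ee_pos: [608.4, -142.9, 230.7]
tcp_rot: [179.6, 0.1, 32.2]
force: [3.9, -8.2, -3.4]
ee_pos: [607.9, -142.3, 230.7]
tcp_rot: [179.6, 0.0, 32.2]
force: [4.6, -9.1, -3.7]
32.163909774867626
dir 217.26122501425192 offset of screw 0.6700075789342295
ee_pos: [607.3, -141.6, 230.8]
tcp_rot: [179.5, 0.0, 32.1]
force: [5.7, -9.5, -4.6]
32.14013584591279
dir 216.55890712632223 offset of screw 0.5365098813070885
```

View pics/zz.png

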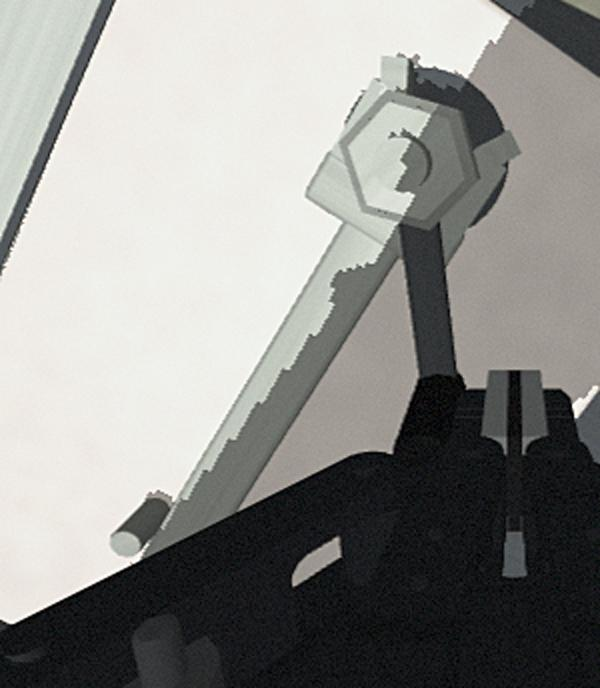

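```bash
python3 -m pendant '[[[0,10,0],0],[[0,20,0],0],[[0,0,-40],0],[[0,0,-60],0],[[0,0,0],0]]'| sed -n 2,4p; python3 -m pendant '[[[-10,0,0],0],[[-30,-30,0],0],[[-40,-40,0],0],[[0,0,0],0],[[0,0,0],0]]' 0| sed -n 2,4p; python3 look.py wrist w20 lever_grip=71 screw_square=32 stop_post=34 spanner_jaw=30 spanner_grip=30
```

```text
ee_pos: [625.4, -161.5, 337.0]
tcp_rot: [179.6, -0.5, 32.3]
force: [1.0, -0.1, 1.0]
ee_pos: [516.6, -144.9, 329.1]
tcp_rot: [-179.9, 0.1, 32.2]
force: [1.4, -0.7, 0.4]
33.175 [ 517.9 -145.   329.9] [-1.800e+02 -1.000e-02  3.219e+01] [-0.2  0.3 -0.2] 85.7
lever_grip [([292.5, 92.2], [596.2, -125.2], 0.62), ([68.4, 6.0], [561.3, 34.7], 0.62), ([220.0, 221.6], [480.3, -131.6], 0.34)]
screw_square [([283.1, 6.0], [649.6, -85.3], 0.71)]
stop_post [([174.9, 157.3], [496.8, -69.7], 0.55)]
spanner_jaw []
spanner_grip [([237.8, 90.7], [575.8, -87.8], 0.87)]
```

View pics/w20.png

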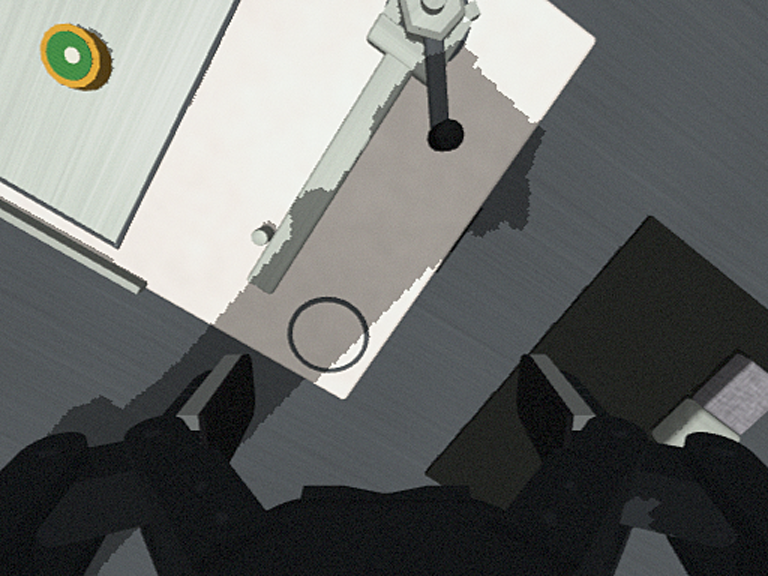

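```bash
python3 - <<'E'
from h import *
c=cam("wrist")
f=lambda x,y:((x+.5)/1.5-.5,(y+.5)/1.5-.5)
def ang(a,b,z):
    d=at_z(c,f(*b),z)-at_z(c,f(*a),z); return round(float(np.degrees(np.arctan2(d[1],d[0]))%360),2)
print("unit edge",ang((540,128),(347,399),25),"cz",ang((238,3),(118,245),25))
print("handle L",ang((380,60),(250,278),35),"R",ang((412,72),(278,290),35))
print("arm",ang((434,40),(440,118),46))
save(c,"pics/w20z.png",crop=(150,0,400,210),scale=3.2)
E
```

```text
unit edge 178.88 cz 179.07
handle L 178.84 R 179.01
arm 218.79
```

View pics/w20z.png

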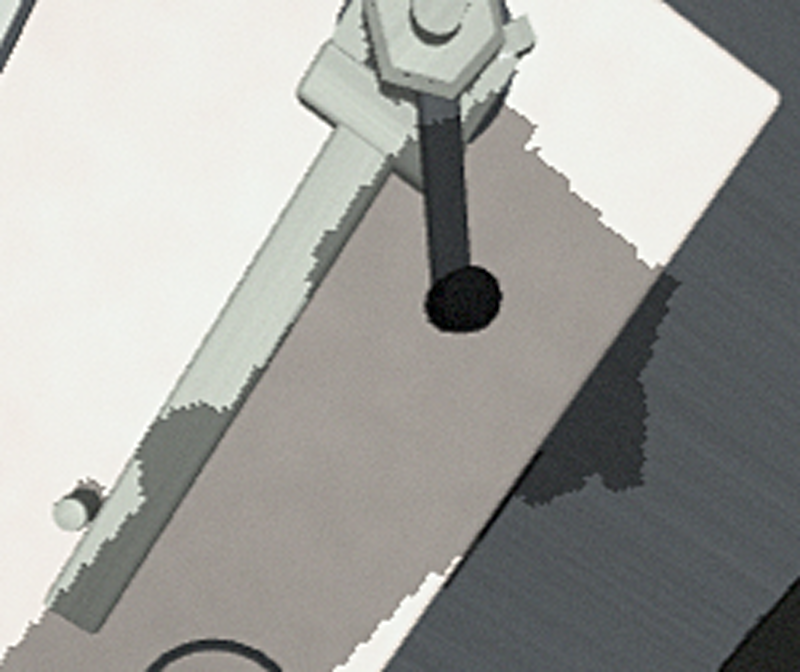

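```bash
python3 -m pendant '[[[37,-0.6,0],0],[[38,-0.6,0],0],[[0,0,0],-7],[[0,0,0],0],[[0,0,0],0]]' 1| sed -n 2,4p; python3 -m pendant '[[[0,0,50],0],[[0,0,40],0],[[0,0,10],0],[[0,0,0],0],[[0,0,0],0]]'| sed -n 2,4p; python3 look.py wrist w21 lever_grip=71
```

```text
ee_pos: [580.0, -104.3, 330.0]
tcp_rot: [-180.0, 0.0, 39.0]
force: [0.3, 1.8, 0.7]
ee_pos: [581.4, -103.9, 232.3]
tcp_rot: [179.8, -0.2, 39.2]
force: [-0.1, 0.7, 0.3]
34.775 [ 581.4 -103.9  232.4] [ 1.7982e+02 -1.6000e-01  3.9170e+01] [ 0.6 -0.  -0.5] -0.0
lever_grip [([311.4, 257.4], [597.3, -126.5], 0.95)]
```

View pics/w21.png

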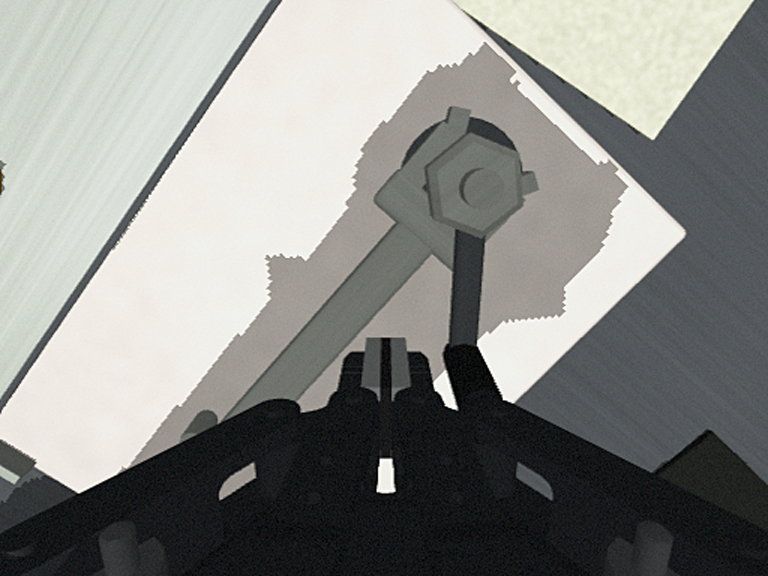

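```bash
cat > lev2.py <<'E'
import sys
from h import *
c=cam("wrist"); o=env.get_obs(); print(np.round(o["ee_pos"],1),o["tcp_rot"][2].round(2),np.round(o["force"],1))
im=cv2.cvtColor(c["pixels"],cv2.COLOR_RGB2GRAY).astype(float)
lo,hi=int(sys.argv[1]),int(sys.argv[2])
P=[]
for r in range(165,228,2):
    g=im[r,lo:hi]; d=np.diff(cv2.GaussianBlur(g[None],(3,1),0)[0]); a=np.argmin(d); b=np.argmax(d)
    P.append(((2*lo+a+b+1)/2,r,b-a))
P=np.array(P); w=np.median(P[:,2]); P=P[abs(P[:,2]-w)<4]; print(len(P),w)
W=np.array([at_z(c,(p[0],p[1]),46)[:2] for p in P]); v=W-W.mean(0); u=np.linalg.svd(v)[2][0]
if u@np.array([1,1])>0:u=-u
n=np.array([-u[1],u[0]]); print("dir",np.degrees(np.arctan2(u[1],u[0]))%360,"off",n@(np.array([647.7,-88.3])-W.mean(0)))
save(c,"pics/zz.png",scale=1.5)
E
python3 lev2.py 285 335
python3 - <<'E'
from h import *
c=cam("wrist")
f=lambda x,y:((x+.5)/1.5-.5,(y+.5)/1.5-.5)
def ang(a,b,z):
    d=at_z(c,f(*b),z)-at_z(c,f(*a),z); return round(float(np.degrees(np.arctan2(d[1],d[0]))%360),2)
print("edge",ang((685,235),(518,402),25),"cz",ang((282,0),(2,410),25),"handle L",ang((383,232),(222,420),35),"armclick",ang((468,240),(463,342),46))
E
```

```text
[ 581.1 -103.8  232. ] 39.18 [0.4 0.2 0.2]
30 20.0
dir 218.5966057193123 off -0.8023577711725812
edge 180.21 cz 179.23 handle L 178.75 armclick 219.31
```

```bash
python3 -m pendant '[[[0,4,0],0],[[0,2,0],0],[[0,0,0],0]]'| sed -n 2,4p; python3 -m pendant '[[[-0.9,2.7,0],-2.5],[[0,0,0],0],[[0,0,0],0]]'| sed -n 2,4p; python3 lev2.py 285 335;  python3 -m pendant '[[[-0.9,2.7,0],-2.5],[[0,0,0],0],[[0,0,0],0]]'| sed -n 2,4p; python3 lev2.py 285 335
```

```text
ee_pos: [584.1, -108.7, 230.2]
tcp_rot: [180.0, 0.0, 39.2]
force: [0.7, -0.1, 0.9]
ee_pos: [585.0, -110.9, 230.1]
tcp_rot: [-180.0, 0.0, 41.7]
force: [0.4, 0.3, -0.5]
[ 585.  -110.9  230.1] 41.67 [ 0.3  0.5 -0.6]
31 20.0
dir 218.56416634699912 off -0.7741086206919804
ee_pos: [586.0, -113.2, 230.1]
tcp_rot: [-180.0, 0.0, 44.2]
force: [-0.3, 0.7, -0.5]
[ 586.  -113.2  230.1] 44.18 [-0.9  1.   0.2]
30 20.0
dir 220.08691457224333 off -0.8556290881987759
```

View pics/zz.png

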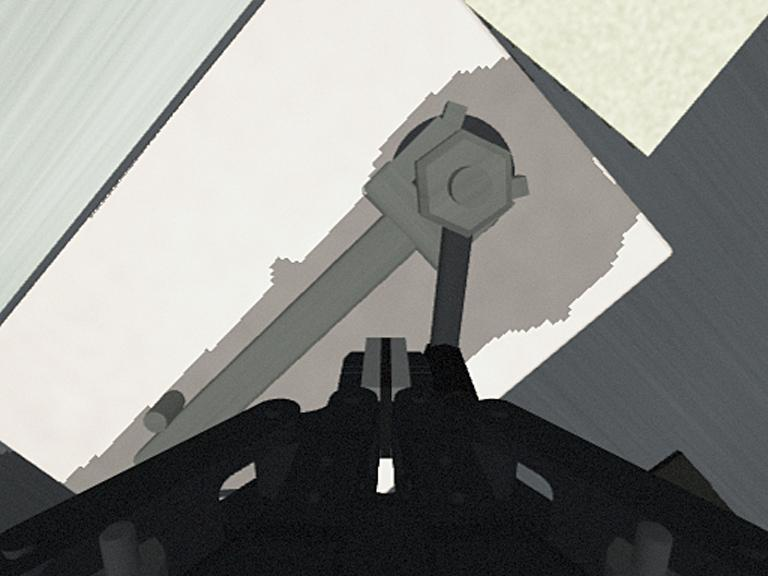

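```bash
python3 -m pendant '[[[-1.1,3.3,0],-3],[[0,0,0],0],[[0,0,0],0]]'| sed -n 2,4p; python3 -m pendant '[[[-1.1,3.3,0],-3],[[0,0,0],0],[[0,0,0],0]]'| sed -n 2,4p; python3 lev2.py 275 335;  python3 -m pendant '[[[-0.7,2.2,0],-2],[[0,0,0],0],[[0,0,0],0]]'| sed -n 2,4p; python3 lev2.py 275 335
```

```text
ee_pos: [587.5, -116.6, 230.1]
tcp_rot: [-180.0, 0.0, 47.1]
force: [-0.6, 1.0, -0.1]
ee_pos: [589.2, -119.8, 230.1]
tcp_rot: [-180.0, 0.0, 50.1]
force: [-1.4, -0.1, -0.0]
[ 589.2 -119.8  230.1] 50.14 [-2.   0.5 -0.7]
31 20.0
dir 226.60467197329822 off -0.8988254330361207
ee_pos: [590.5, -121.9, 230.1]
tcp_rot: [-180.0, 0.0, 52.2]
force: [-1.3, 1.2, -0.3]
[ 590.5 -121.9  230.1] 52.17 [-2.   0.8 -0.1]
32 20.0
dir 228.83858057540866 off -0.7741344762154492
```

View pics/zz.png

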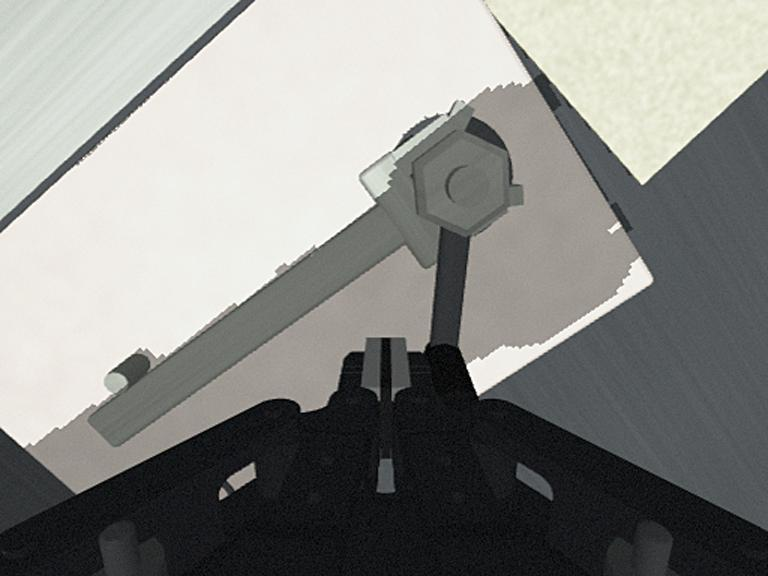

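```bash
python3 -m pendant '[[[0,-10,0],0],[[0,-10,0],0],[[0,0,-40],0],[[0,0,-60],0],[[0,0,0],0]]'| sed -n 2,4p; python3 -m pendant '[[[0,0,0],10.6],[[0,0,0],10.6],[[0,0,0],10.6],[[0,0,0],10.6],[[0,0,0],10.6]]' 0| sed -n 2,4p; python3 look.py wrist w22 lever_grip=71 spanner_grip=30
```

```text
ee_pos: [577.3, -109.1, 336.7]
tcp_rot: [179.3, -0.4, 52.2]
force: [0.4, 0.8, -0.7]
ee_pos: [574.1, -109.0, 329.2]
tcp_rot: [-180.0, 0.1, -1.1]
force: [0.2, 0.6, 0.7]
38.675 [ 574.1 -108.9  329.3] [-1.80e+02  7.00e-02 -1.34e+00] [ 0.8  0.4 -0.1] 85.1
lever_grip [([288.2, 155.4], [605.0, -133.6], 0.84)]
spanner_grip [([230.4, 181.0], [574.8, -84.0], 0.88), ([230.7, 99.2], [648.0, -87.5], 0.63)]
```

View pics/w22.png

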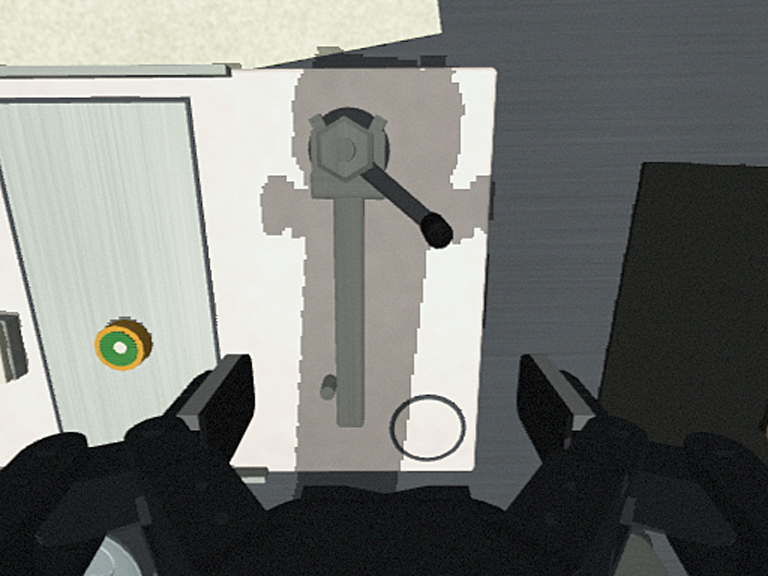

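```bash
python3 - <<'E'
from h import *
c=cam("wrist"); o=env.get_obs(); print(o["ee_pos"],o["tcp_rot"])
f=lambda x,y:((x+.5)/1.5-.5,(y+.5)/1.5-.5)
im=cv2.cvtColor(c["pixels"],cv2.COLOR_RGB2GRAY).astype(float)
for p,h in [((349,200),35),((350,300),35),((351,424),35),((437,222),86),((341,150),60)]: print(p,at_z(c,f(*p),h).round(1))
def ang(a,b,z):
    d=at_z(c,f(*b),z)-at_z(c,f(*a),z); return round(float(np.degrees(np.arctan2(d[1],d[0]))%360),2)
print("arm",ang((370,178),(420,222),46),"edge",ang((497,70),(473,470),25),"handleL",ang((334,200),(337,425),35),"R",ang((364,200),(364,425),35))
save(c,"pics/w22z.png",crop=(190,50,330,300),scale=3)
E
```

```text
[ 574.35930247 -109.03868298  329.58153943] [-1.79998889e+02  4.91608715e-02 -6.04321741e-01]
(349, 200) [619.4 -87.9  35. ]
(350, 300) [557.8 -86.4  35. ]
(351, 424) [469.3 -84.3  35. ]
(437, 222) [ 613.4 -133.8   86. ]
(341, 150) [647.2 -86.6  60. ]
arm 228.56 edge 179.61 handleL 178.35 R 178.65
```

View pics/w22z.png

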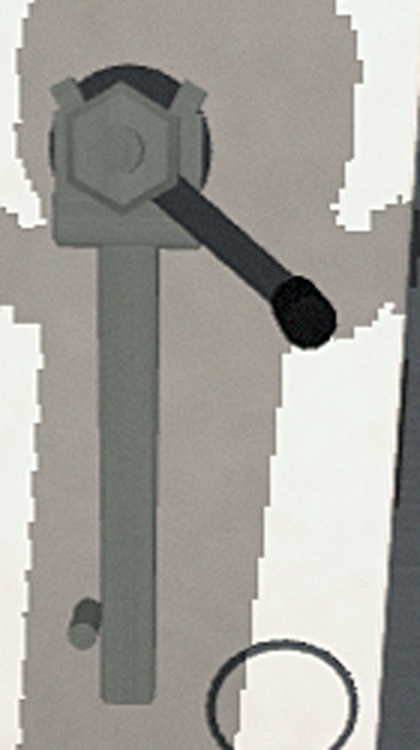

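```bash
python3 -m pendant '[[[-2.5,-22.2,0],0.5],[[0,0,50],0],[[0,0,50],0],[[0,0,20],0],[[0,0,0],0]]' 0.47| sed -n 2,5p; python3 look.py wrist w23
```

```text
ee_pos: [571.8, -87.2, 208.8]
tcp_rot: [-180.0, 0.2, -1.3]
force: [0.4, -0.1, -0.3]
grip_width: 45.6
39.5 [573.  -87.3 210.6] [-1.7999e+02 -3.0000e-02 -1.2700e+00] [0.  0.  0.4] 45.5
```

View pics/w23.png

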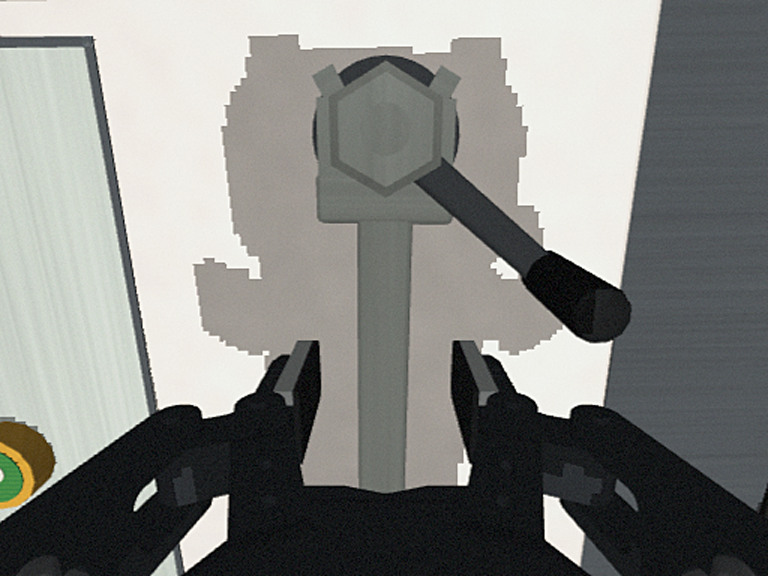

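```bash
python3 -m pendant '[[[-2,0,6],0],[[0,0,4],0],[[0,0,0],0],[[0,0,0],0]]'| sed -n 2,5p; python3 -m pendant '[[[0,0,0],0],[[0,0,0],0],[[0,0,0],0],[[0,0,0],0],[[0,0,0],0]]' 1| sed -n 2,5p; python3 -m pendant '[[[0,0,-1.2],0],[[0,0,-1],0],[[0,0,0],0],[[0,0,0],0]]'| sed -n 2,5p; python3 look.py wrist w24; python3 lev2.py 250 420
```

```text
ee_pos: [570.8, -87.2, 200.6]
tcp_rot: [180.0, -0.0, -1.3]
force: [0.4, 0.0, -0.2]
grip_width: 45.4
ee_pos: [570.8, -87.2, 200.6]
tcp_rot: [180.0, -0.0, -1.3]
force: [-1.7, -0.9, 4.4]
grip_width: 15.8
ee_pos: [570.3, -87.2, 201.9]
tcp_rot: [-180.0, 0.1, -1.3]
force: [0.4, -0.4, -1.9]
grip_width: 15.8
41.175 [570.3 -87.2 202. ] [-1.80e+02  5.00e-02 -1.31e+00] [-1.   0.4 -3.1] 15.9
[570.4 -87.2 202.1] -1.31 [-0.3  0.1 -2.5]
4 -7.5
dir 204.7096725555832 off -25.004792694026712
```

View pics/w24.png

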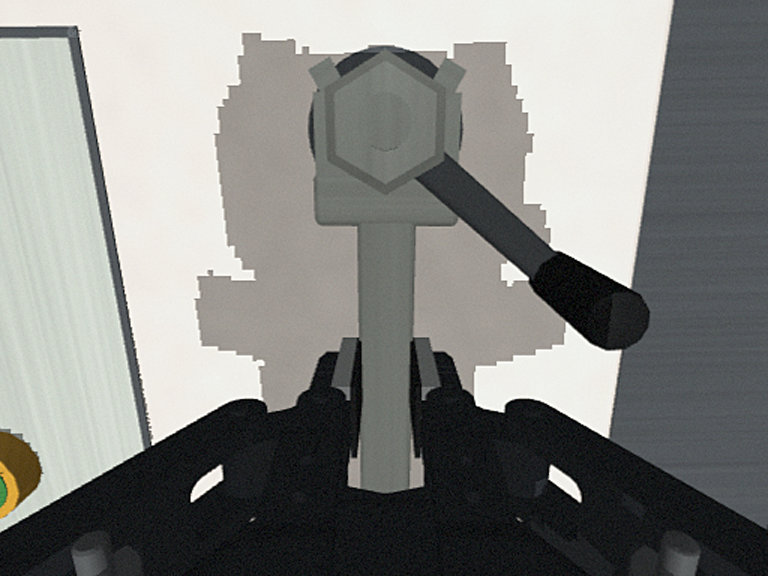

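```bash
python3 -m pendant '[[[-3,0,0],0],[[-5,0,0],0],[[-7,0,0],0],[[0,0,0],0]]'| sed -n 2,5p; python3 -m pendant '[[[-10,0,0],0],[[-10,0,0],0],[[-10,0,0],0],[[0,0,0],0],[[0,0,0],0]]'| sed -n 2,5p;  python3 look.py wrist w25
```

```text
ee_pos: [554.6, -86.9, 202.1]
tcp_rot: [180.0, 0.1, -1.3]
force: [-0.2, -0.8, -2.6]
grip_width: 15.7
ee_pos: [525.8, -86.1, 202.6]
tcp_rot: [180.0, -0.1, -1.3]
force: [0.9, 0.7, -1.6]
grip_width: 16.2
42.4 [526.1 -86.1 202.6] [-1.8e+02 -7.0e-02 -1.3e+00] [ 1.3  1.1 -2.6] 15.8
```

View pics/w25.png

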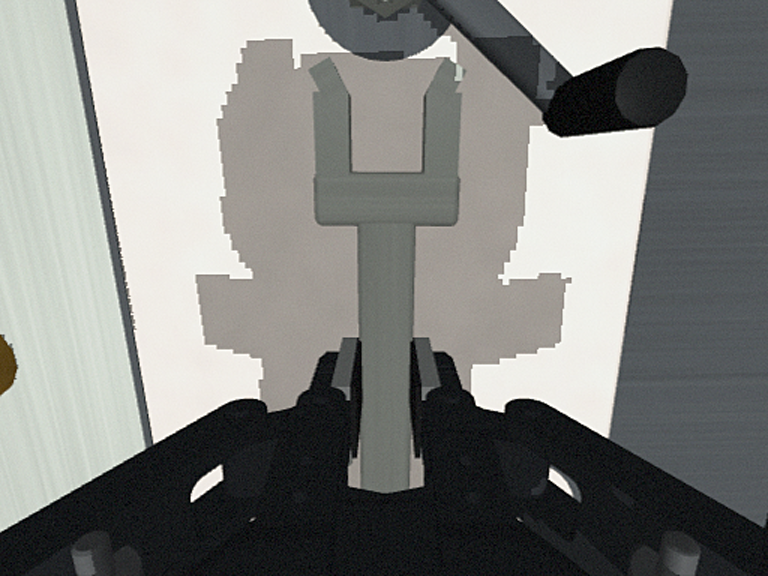

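```bash
python3 -m pendant '[[[0,0,-20],0],[[0,0,-35],0],[[0,0,-35],0],[[0,0,0],0]]'| sed -n 2,5p; python3 -m pendant '[[[-4.6,45.8,0],0],[[-4.6,45.8,0],0],[[-4.6,45.8,0],0],[[-4.6,45.8,0],0],[[-4.6,45.8,0],0]]'| sed -n 2,5p; python3 -m pendant '[[[0,0,0],0],[[0,0,0],0]]'| sed -n 2,5p; python3 look.py wrist w26
```

```text
ee_pos: [527.9, -86.3, 295.8]
tcp_rot: [180.0, -0.5, -1.3]
force: [-0.8, 1.1, -2.4]
grip_width: 15.9
ee_pos: [496.6, -315.6, 290.3]
tcp_rot: [-179.9, 0.1, -1.3]
force: [0.5, -0.4, -2.3]
grip_width: 15.9
ee_pos: [497.0, -314.0, 290.6]
tcp_rot: [-179.9, 0.1, -1.3]
force: [0.3, 0.8, -2.5]
grip_width: 16.1
43.825 [ 497.5 -312.9  290.8] [-1.7987e+02  1.1000e-01 -1.2200e+00] [ 0.2  0.3 -2.1] 16.4
```

View pics/w26.png

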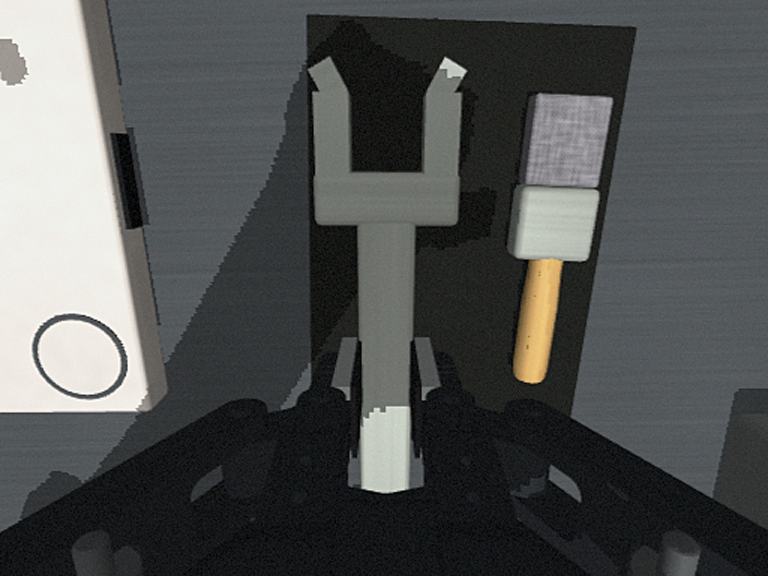

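```bash
python3 -m pendant '[[[0,0,50],0],[[0,0,45],0],[[0,0,10],0],[[0,0,0],0],[[0,0,0],0]]'| sed -n 2,5p; python3 -m pendant '[[[0,0,3],0],[[0,0,0],0],[[0,0,0],0]]'| sed -n 2,5p; python3 -m pendant '[[[0,0,2],0],[[0,0,0],0],[[0,0,0],0]]'| sed -n 2,5p
```

```text
ee_pos: [498.9, -314.9, 189.6]
tcp_rot: [179.9, -0.2, -1.3]
force: [-0.3, -0.1, -3.3]
grip_width: 15.7
ee_pos: [497.4, -314.7, 184.8]
tcp_rot: [180.0, -0.0, -1.3]
force: [-0.0, 0.4, -2.1]
grip_width: 16.2
ee_pos: [497.3, -314.5, 182.2]
tcp_rot: [-180.0, 0.0, -1.3]
force: [-0.5, 0.4, -3.1]
grip_width: 15.7
```

```bash
python3 -m pendant '[[[0,0,1.5],0],[[0,0,0],0],[[0,0,0],0]]'| sed -n 2,4p; python3 -m pendant '[[[0,0,1],0],[[0,0,0],0],[[0,0,0],0]]'| sed -n 2,4p; python3 -m pendant '[[[0,0,0.8],0],[[0,0,0],0],[[0,0,0],0]]'| sed -n 2,4p
```

```text
ee_pos: [497.4, -314.5, 180.8]
tcp_rot: [-180.0, 0.0, -1.3]
force: [-0.2, 0.2, -2.6]
ee_pos: [497.4, -314.6, 179.9]
tcp_rot: [-180.0, 0.0, -1.3]
force: [1.3, -0.4, -2.5]
ee_pos: [497.5, -314.6, 179.7]
tcp_rot: [-180.0, -0.0, -1.3]
force: [-1.5, 1.9, 4.2]
```

```bash
python3 -m pendant '[[[0,0,0],0],[[0,0,0],0],[[0,0,0],0],[[0,0,0],0],[[0,0,0],0]]' 0| sed -n 2,5p; python3 -m pendant '[[[0,0,-20],0],[[0,0,-50],0],[[0,0,-60],0],[[0,0,-30],0],[[0,0,0],0]]'| sed -n 2,5p; python3 look.py wrist w27 spanner_grip=9 spanner_jaw=9;  python3 -m pendant '[[[-6,-55,0],0],[[-6,-55,0],0],[[-6,-55,0],0],[[-6,-55,0],0],[[-6,-55,0],0]]'| sed -n 2,5p; python3 -m pendant '[[[-6,-50,0],0],[[-6,-50,0],0],[[0,0,0],0],[[0,0,0],0]]'| sed -n 2,5p; python3 look.py wrist w28 level_c=31
```

```text
ee_pos: [497.4, -314.6, 179.0]
tcp_rot: [180.0, -0.0, -1.3]
force: [-0.7, -0.2, -0.1]
grip_width: 85.7
ee_pos: [498.7, -315.4, 344.5]
tcp_rot: [179.7, -0.5, -1.3]
force: [-0.5, -0.1, -0.4]
grip_width: 85.4
47.625 [ 497.8 -314.9  341.8] [179.88  -0.25  -1.32] [-0.5  0.   0.7] 85.3
spanner_grip [([253.7, 172.7], [501.9, -313.5], 0.97)]
spanner_jaw [([256.4, 104.4], [571.0, -317.9], 0.57)]
ee_pos: [472.4, -37.2, 337.4]
tcp_rot: [-180.0, 0.2, -1.3]
force: [0.2, 1.1, -0.3]
grip_width: 85.4
ee_pos: [463.4, 60.8, 337.8]
tcp_rot: [179.9, 0.2, -1.3]
force: [-0.2, 0.2, 0.9]
grip_width: 85.2
48.9 [463.6  60.  338. ] [ 1.7994e+02  1.4000e-01 -1.4000e+00] [ 0.7 -0.5 -0.3] 85.3
level_c [([252.8, 104.3], [532.1, 62.8], 0.55)]
```

View pics/w27.png

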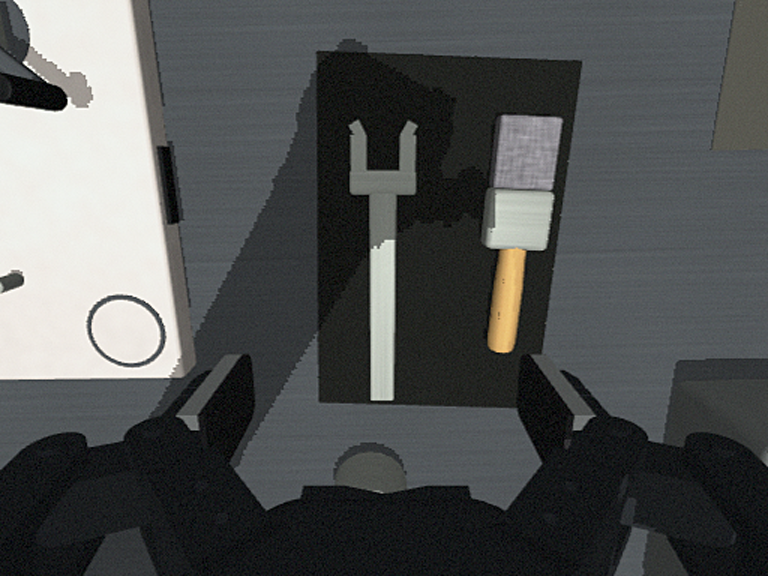

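View pics/w28.png

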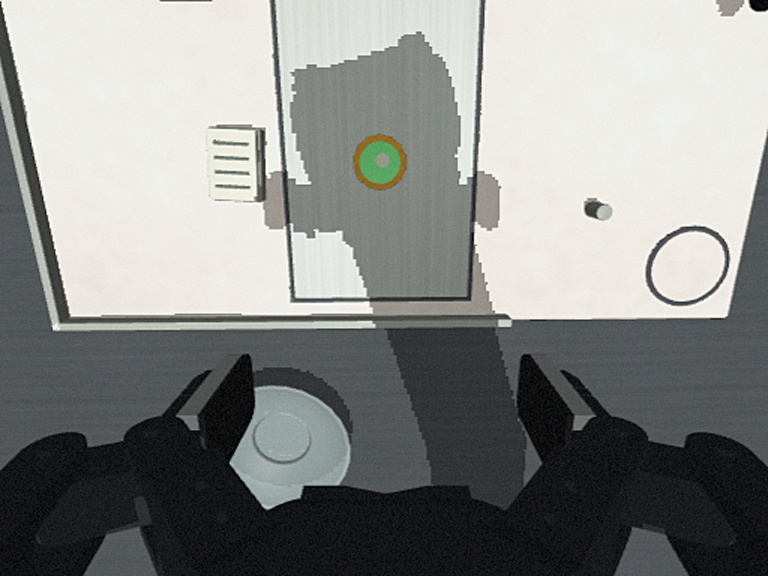

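```bash
python3 - <<'E'
from h import *
c=cam("wrist"); o=env.get_obs(); print(o["ee_pos"],o["tcp_rot"])
f=lambda x,y:((x+.5)/1.5-.5,(y+.5)/1.5-.5)
print("level",at_z(c,f(380,162),37),"ring",at_z(c,f(687.5,265),25),"post top",at_z(c,f(602,211),43))
im=cv2.imread("pics/w27.png")
E
```

```text
[463.91843095  59.54543143 338.40816301] [ 1.79961174e+02  8.35773279e-02 -1.48968946e+00]
level [529.85658595  61.1456775   37.        ] ring [ 459.69049763 -137.63132888   25.        ] post top [498.68207594 -69.29733468  43.        ]
```

```bash
python3 -m pendant '[[[33,-1.2,0],0],[[32.5,-1.2,0],0],[[0,0,50],0],[[0,0,50],0],[[0,0,20],0]]'| sed -n 2,5p; python3 -m pendant '[[[0,0,10],0],[[0,0,6],0],[[0,0,0],0],[[0,0,0],0]]'| sed -n 2,5p;  python3 look.py wrist w29
```

```text
ee_pos: [527.9, 60.0, 215.5]
tcp_rot: [179.9, 0.4, -1.5]
force: [1.5, -0.6, -0.2]
grip_width: 85.2
ee_pos: [530.2, 62.3, 204.2]
tcp_rot: [-180.0, -0.1, -1.3]
force: [-0.3, 0.4, 0.1]
grip_width: 85.4
50.175 [530.1  62.3 204.1] [-1.7998e+02 -1.2000e-01 -1.3100e+00] [0.8 0.  0.3] 85.2
```

View pics/w29.png

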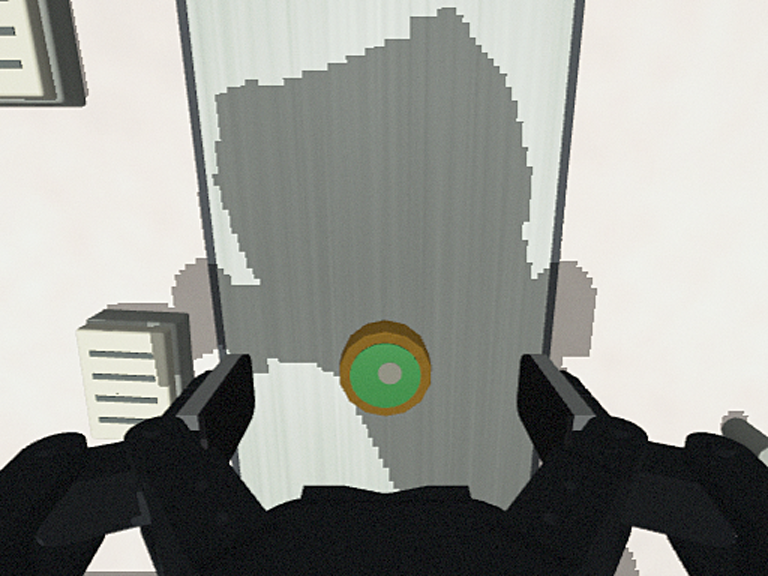

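```bash
python3 -m pendant '[[[0,0,3],0],[[0,0,0],0],[[0,0,0],0],[[0,0,0],0],[[0,0,0],0]]' 1| sed -n 2,5p; python3 -m pendant '[[[0,0,0],0],[[0,0,0],0],[[0,0,-20],0],[[0,0,-20],0],[[0,0,0],0]]'| sed -n 2,5p;  python3 look.py wrist w30
```

```text
ee_pos: [529.7, 62.3, 200.5]
tcp_rot: [-180.0, -0.0, -1.3]
force: [-0.8, -0.4, 3.4]
grip_width: 29.1
ee_pos: [530.1, 62.3, 240.9]
tcp_rot: [-180.0, -0.2, -1.3]
force: [-0.6, 0.4, -0.9]
grip_width: 29.0
51.475 [529.5  62.2 239.9] [-1.7999e+02 -3.0000e-02 -1.3200e+00] [-0.2 -0.5 -0.4] 29.1
```

View pics/w30.png

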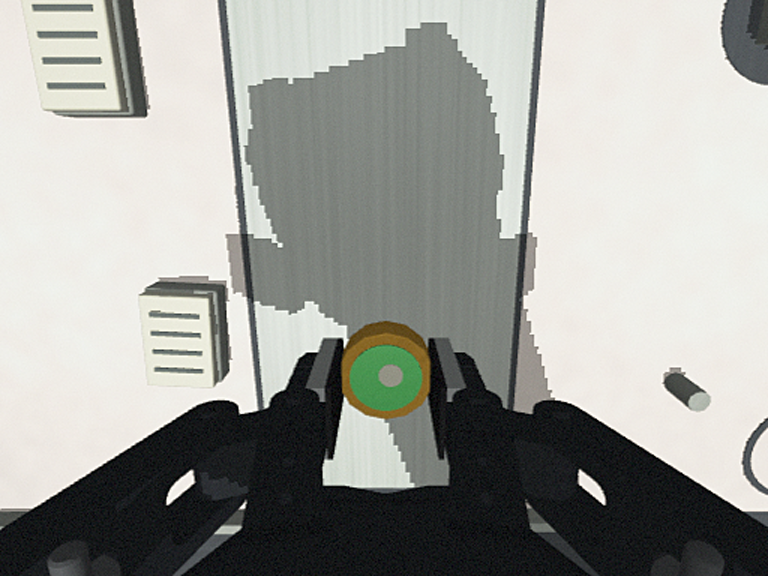

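```bash
python3 -m pendant '[[[-13.2,40,0],0],[[-13.2,40,0],0],[[-13.2,40,0],0],[[-13.2,40,0],0],[[-13.2,40,0],0]]'| sed -n 2,5p; python3 -m pendant '[[[0,0,0],0],[[0,0,0],0],[[0,0,20],0],[[0,0,0],0],[[0,0,0],0]]'| sed -n 2,5p;  python3 look.py wrist w31
```

```text
ee_pos: [457.6, -137.3, 238.7]
tcp_rot: [-180.0, 0.1, -1.3]
force: [0.9, 0.2, -1.0]
grip_width: 29.1
ee_pos: [459.3, -135.1, 220.1]
tcp_rot: [-180.0, 0.0, -1.2]
force: [0.5, 0.3, 0.0]
grip_width: 28.9
52.775 [ 459.5 -135.4  220.4] [-1.7999e+02 -4.0000e-02 -1.2200e+00] [ 0.2 -0.5 -0.9] 29.3
```

View pics/w31.png

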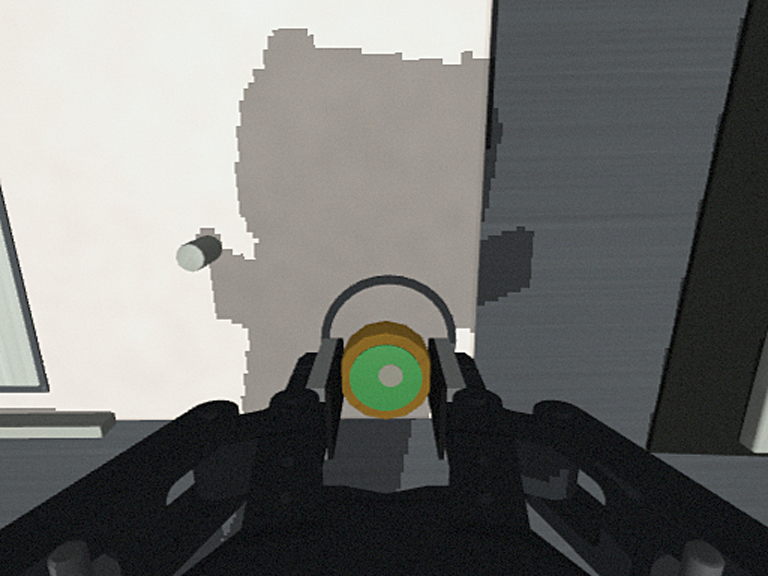

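```bash
python3 -m pendant '[[[0,0.7,10],0],[[0,0,6],0],[[0,0,0],0],[[0,0,0],0]]'| sed -n 2,5p; python3 -m pendant '[[[0,0,1.5],0],[[0,0,0],0],[[0,0,0],0]]'| sed -n 2,5p; python3 look.py wrist w32;python3 -m pendant '[[[0,0,1.2],0],[[0,0,0],0],[[0,0,0],0]]'| sed -n 2,5p; python3 -m pendant '[[[0,0,1],0],[[0,0,0],0],[[0,0,0],0]]'| sed -n 2,5p; 
```

```text
ee_pos: [458.9, -137.0, 204.0]
tcp_rot: [-180.0, 0.0, -1.3]
force: [-1.0, -0.0, -0.2]
grip_width: 29.4
ee_pos: [459.0, -136.9, 202.7]
tcp_rot: [180.0, -0.0, -1.3]
force: [0.3, -0.2, -0.9]
grip_width: 29.1
53.7 [ 459.  -137.   202.7] [ 1.80e+02 -1.00e-02 -1.31e+00] [ 1.  -0.  -0.6] 28.9
ee_pos: [458.9, -136.9, 201.3]
tcp_rot: [-180.0, 0.0, -1.3]
force: [-0.1, 0.2, -0.4]
grip_width: 29.2
ee_pos: [459.0, -136.9, 200.5]
tcp_rot: [180.0, -0.0, -1.3]
force: [-1.0, -0.7, 1.1]
grip_width: 29.1
```

View pics/w32.png

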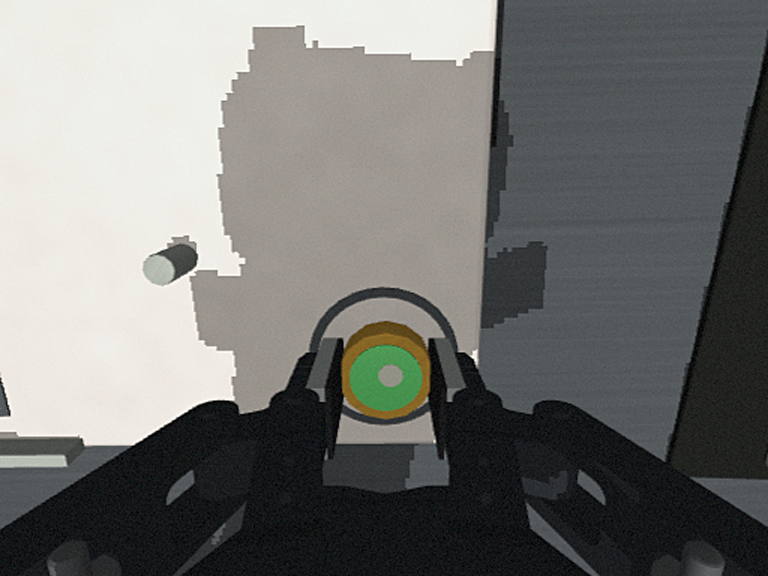

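```bash
python3 - <<'E'
from h import *
c=cam("wrist")
f=lambda x,y:((x+.5)/1.5-.5,(y+.5)/1.5-.5)
save(c,"pics/w33.png",crop=(190,170,330,310),scale=4)
r=[at_z(c,f(*p),25) for p in [(384,288),(384,424),(311,352),(457,352)]]; print(np.round(r,1))
for p,h in [((386,321),25),((386,333),37),((386,417),37)]: print(at_z(c,f(*p),h).round(1))
E
```

```text
[[ 486.  -136.9   25. ]
 [ 433.2 -135.7   25. ]
 [ 462.9 -110.5   25. ]
 [ 461.8 -162.2   25. ]]
[ 474.  -137.3   25. ]
[ 474.5 -137.3   37. ]
[ 443.8 -136.6   37. ]
```

View pics/w33.png

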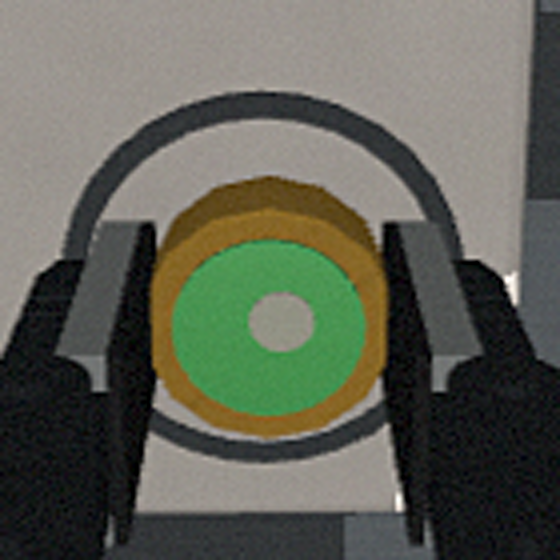

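```bash
python3 -m pendant '[[[0,0,0],0],[[0,0,0],0],[[0,0,0],0],[[0,0,0],0],[[0,0,0],0]]' 0| sed -n 2,5p; python3 -m pendant '[[[0,0,-20],0],[[0,0,-50],0],[[0,0,-50],0],[[0,0,-20],0],[[0,0,0],0]]'| sed -n 2,5p; python3 look.py wrist w34; python3 -m pendant '[[[19,-48.3,0],0],[[19,-48.3,0],0],[[19,-48.3,0],0],[[19,-48.3,0],0],[[19,-48.3,0],0]]'| sed -n 2,5p; python3 -m pendant '[[[19,-48.3,0],0],[[0,0,0],-10],[[0,0,0],-10],[[0,0,0],-10],[[0,0,0],-10]]' 0.76| sed -n 2,5p; python3 -m pendant '[[[0,0,0],-10],[[0,0,0],-10],[[0,0,0],-10],[[0,0,0],-10],[[0,0,0],-10.5]]'| sed -n 2,5p; python3 -m pendant '[[[0,0,0],0],[[0,0,0],0]]'| sed -n 2,5p; python3 look.py wrist w35 mould0_c=34 mould1_c=34 mould2_c=34 mould3_c=34; python3 look.py top t35
```

```text
ee_pos: [458.9, -136.9, 200.4]
tcp_rot: [-180.0, -0.0, -1.3]
force: [-0.3, 0.3, -0.6]
grip_width: 85.7
ee_pos: [459.7, -137.1, 342.4]
tcp_rot: [179.9, -0.3, -1.3]
force: [0.2, 0.2, 0.5]
grip_width: 85.4
55.8 [ 458.9 -136.9  340.6] [ 1.7998e+02 -7.0000e-02 -1.3100e+00] [-0.2  0.6  0.1] 85.7
ee_pos: [559.1, 103.6, 337.8]
tcp_rot: [180.0, 0.2, -1.3]
force: [-0.2, -0.4, -0.2]
grip_width: 85.4
ee_pos: [578.6, 149.9, 337.4]
tcp_rot: [-179.9, 0.2, 39.0]
force: [-0.3, 0.3, -0.5]
grip_width: 20.3
ee_pos: [578.6, 149.9, 337.6]
tcp_rot: [-179.7, 0.0, 89.6]
force: [0.8, 0.6, -0.3]
grip_width: 20.5
ee_pos: [579.1, 150.0, 339.0]
tcp_rot: [-179.9, 0.0, 89.0]
force: [0.3, -0.6, 0.7]
grip_width: 20.4
57.975 [579.2 150.1 339.4] [-1.799e+02  1.000e-02  8.907e+01] [-0.4 -0.3  0.4] 20.7
mould0_c [([205.5, 186.2], [529.5, 144.5], 0.98)]
mould1_c [([322.5, 161.0], [640.6, 167.3], 0.93)]
mould2_c []
mould3_c []
58.225 [579.5 150.2 340.4] [1.7999e+02 1.0000e-02 8.9160e+01] [ 0.3 -0.2 -0. ] 20.3
```

View pics/w34.png

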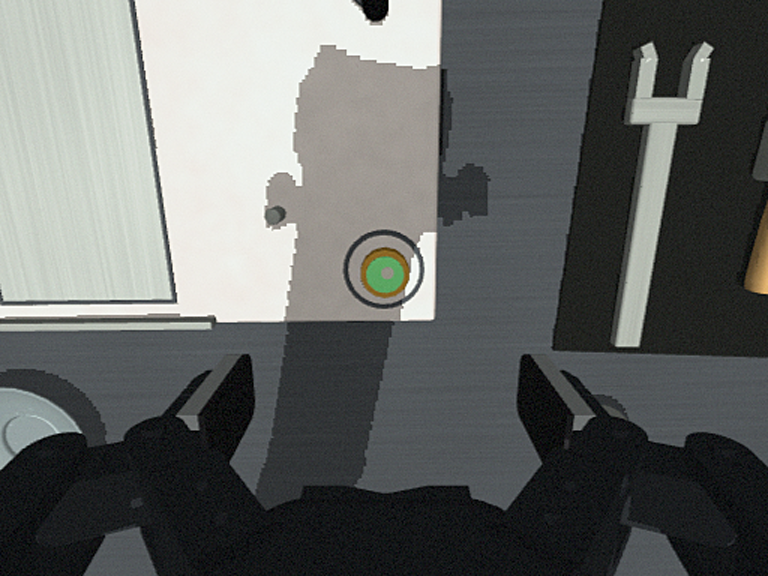

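View pics/w35.png

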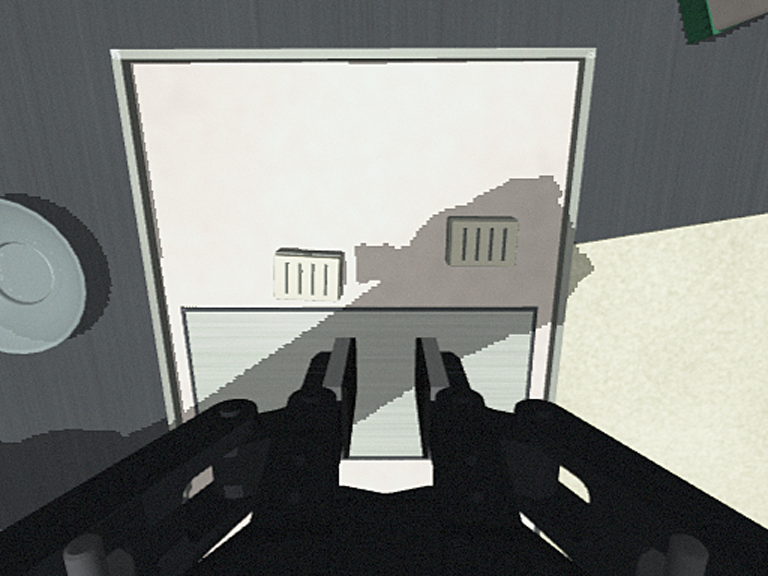

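View pics/t35.png

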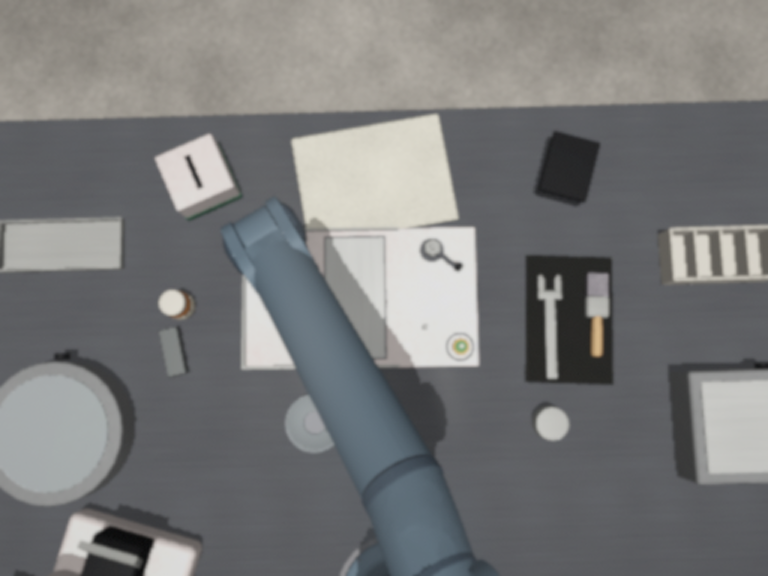

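```bash
python3 - <<'E'
from h import *
c=cam("wrist"); o=env.get_obs(); print(o["ee_pos"],o["tcp_rot"])
f=lambda x,y:((x+.5)/1.5-.5,(y+.5)/1.5-.5)
for nm,pp in [("m0",[(274,256),(345,256),(275,300),(342,302)]),("m1",[(447,222),(518,222),(447,265),(516,266)])]:
    W=np.array([at_z(c,f(*p),43)[:2] for p in pp]); print(nm,W.round(1).tolist(),W.mean(0).round(1), np.degrees(np.arctan2(*(W[1]-W[0])[::-1])).round(1))
for p in [(184,308),(536,308)]: print("cz corner",at_z(c,f(*p),25).round(1))
E
python3 - <<'E'
# spanner tail vs mat edge from w34 picture: reproject using the pose of that picture
import sys; sys.path.insert(0,'.')
from h import *
c=cam("wrist"); T=np.array(c["world_from_camera"]); o=env.get_obs()
from scipy.spatial.transform import Rotation as R
def pose(p,e): M=np.eye(4);M[:3,:3]=R.from_euler("xyz",e,degrees=True).as_matrix();M[:3,3]=p;return M
TC=np.linalg.inv(pose(o["ee_pos"],o["tcp_rot"]))@T
c2=dict(c); c2["world_from_camera"]=pose([458.9,-136.9,340.6],[179.98,-.07,-1.31])@TC
f=lambda x,y:((x+.5)/1.5-.5,(y+.5)/1.5-.5)
print("tail",at_z(c2,f(626,346),14).round(1),"mat edge",at_z(c2,f(554,348),4).round(1),at_z(c2,f(700,353),4).round(1),"ring",at_z(c2,f(384,269),25).round(1),"lvl",at_z(c2,f(385,272),37).round(1))
E
```

```text
[579.51414114 150.28138984 340.50086411] [1.79985820e+02 7.54576922e-04 8.91695336e+01]
m0 [[511.8, 162.1], [555.4, 161.5], [510.1, 133.8], [552.3, 131.8]] [532.4 147.3] -0.8
m1 [[617.4, 181.5], [660.0, 180.8], [618.0, 154.9], [660.5, 153.7]] [639.  167.7] -0.8
cz corner [443.3 123.1  25. ]
cz corner [681.3 119.8  25. ]
tail [ 393.7 -309.2   14. ] mat edge [ 388.7 -261.5    4. ] [ 382.2 -370.9    4. ] ring [ 457.5 -136.4   25. ] lvl [ 458.5 -137.1   37. ]
```

```bash
python3 -m pendant '[[[17.5,-24.4,0],0],[[17.5,-24.4,0],0],[[0,0,50],0],[[0,0,50],0],[[0,0,20],0]]' 0.76| sed -n 2,5p; python3 -m pendant '[[[0,0,13],0],[[0,0,5],0],[[0,0,0],0],[[0,0,0],0]]'| sed -n 2,5p;  python3 look.py wrist w36; python3 look.py side s36; python3 - <<'E'
import cv2
a=cv2.imread("pics/s36.png")[250:576,150:600]; cv2.imwrite("pics/s36z.png",cv2.resize(a,None,fx=1.7,fy=1.7))
E
```

```text
ee_pos: [529.8, 185.1, 217.6]
tcp_rot: [-179.7, 0.1, 89.2]
force: [0.2, 0.2, 1.0]
grip_width: 20.2
ee_pos: [532.0, 186.2, 203.7]
tcp_rot: [179.9, -0.0, 89.2]
force: [0.1, 0.4, 0.3]
grip_width: 20.5
59.5 [531.9 186.1 203.6] [ 1.7987e+02 -4.0000e-02  8.9180e+01] [0.1 0.1 0.2] 20.6
59.55 [531.7 186.1 203.4] [ 1.7989e+02 -3.0000e-02  8.9180e+01] [ 0.1  0.7 -0.1] 20.4
```

View pics/w36.png

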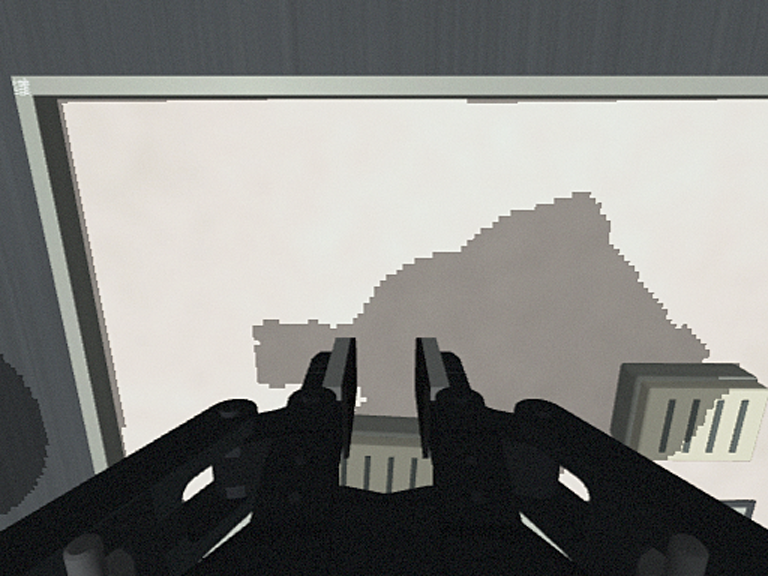

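View pics/s36z.png

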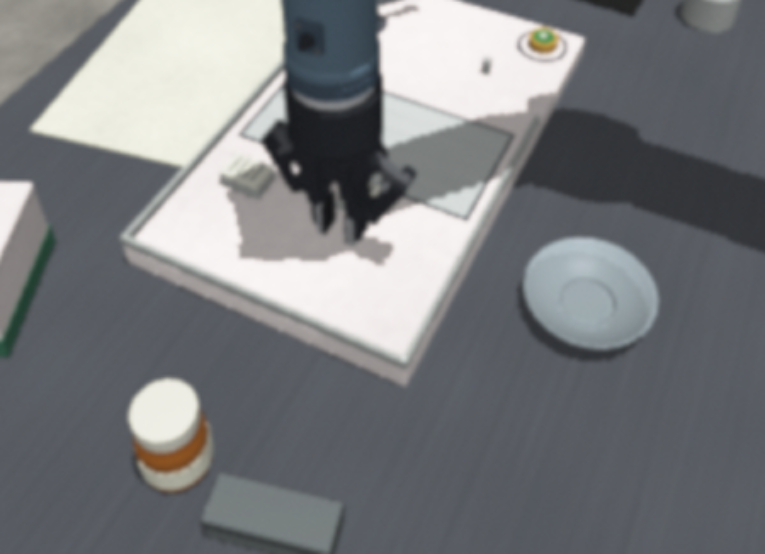

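```bash
python3 -m pendant '[[[0,0,2],0],[[-4,0,0],0],[[-5,0,0],0],[[-5,0,0],0],[[-6,0,0],0]]'| sed -n 2,5p; python3 -m pendant '[[[-7,0,0],0],[[-7,0,0],0],[[-7,0,0],0],[[-7,0,0],0],[[-7,0,0],0]]'| sed -n 2,4p;  python3 -m pendant '[[[-7,0,0],0],[[-7,0,0],0],[[-7,0,0],0],[[-7,0,0],0],[[-7,0,0],0]]'| sed -n 2,4p; python3 -m pendant '[[[-4,0,0],0],[[-2,0,0],0],[[0,0,0],0]]'| sed -n 2,4p; python3 look.py wrist w37
```

```text
ee_pos: [530.9, 165.5, 200.3]
tcp_rot: [-180.0, -0.0, 89.2]
force: [0.8, -0.2, -0.1]
grip_width: 20.6
ee_pos: [530.4, 130.4, 200.4]
tcp_rot: [180.0, -0.0, 89.2]
force: [0.3, 0.1, -0.2]
ee_pos: [529.9, 95.4, 200.4]
tcp_rot: [-180.0, -0.0, 89.2]
force: [0.3, 0.2, -0.5]
ee_pos: [529.9, 89.7, 200.4]
tcp_rot: [180.0, 0.0, 89.2]
force: [-0.1, -0.4, -0.4]
61.85 [529.9  89.9 200.4] [180.     0.    89.19] [ 0.2 -0.4 -0.5] 20.4
```

View pics/w37.png

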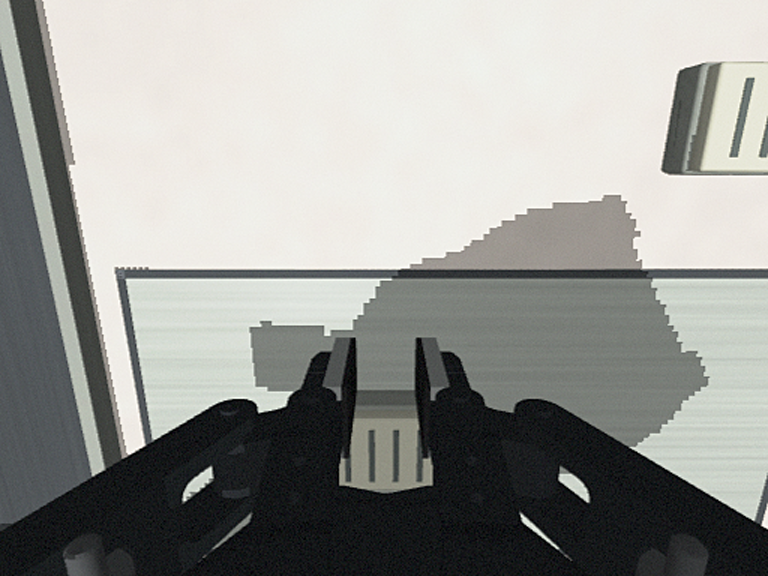

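```bash
python3 -m pendant '[[[8,0,0],0],[[7,0,0],0],[[0,0,-50],0],[[0,0,-50],0],[[0,0,0],0]]'| sed -n 2,5p; python3 -m pendant '[[[34.5,35.8,0],0],[[34.5,35.8,0],0],[[34.5,35.8,0],0],[[0,0,0],0],[[0,0,0],0]]'| sed -n 2,4p; python3 look.py wrist w38 mould1_c=34; python3 look.py side s38 mould0_c=34 mould1_c=34; python3 - <<'E'
import cv2
a=cv2.imread("pics/s38.png")[250:576,150:600]; cv2.imwrite("pics/s38z.png",cv2.resize(a,None,fx=1.7,fy=1.7))
E
```

```text
ee_pos: [532.2, 106.9, 305.2]
tcp_rot: [179.4, -0.1, 89.3]
force: [0.6, 0.3, 0.7]
grip_width: 20.4
ee_pos: [638.1, 207.1, 298.8]
tcp_rot: [-179.8, 0.1, 89.3]
force: [0.6, -1.2, -0.2]
63.15 [638.1 206.2 299.1] [-1.7986e+02  1.0000e-01  8.9190e+01] [-1.2  0.1  0.1] 20.4
mould1_c [([256.2, 232.7], [636.8, 170.2], 0.65)]
63.25 [638.3 205.5 299.8] [-1.7993e+02  1.0000e-01  8.9130e+01] [-0.4 -0.6  0. ] 20.7
mould0_c [([251.9, 219.2], [545.6, 65.8], 0.7), ([256.6, 219.6], [534.8, 62.1], 0.47)]
mould1_c [([201.1, 236.7], [626.5, 167.7], 0.59)]
```

View pics/w38.png

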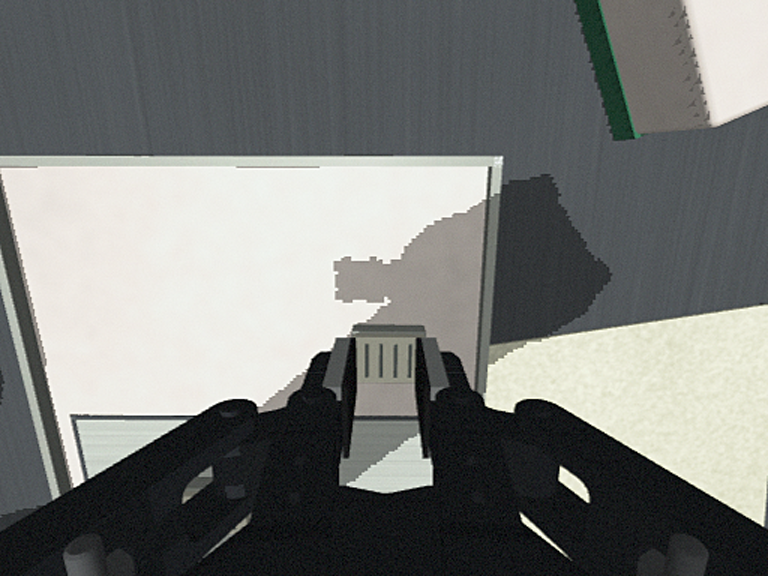

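View pics/s38z.png

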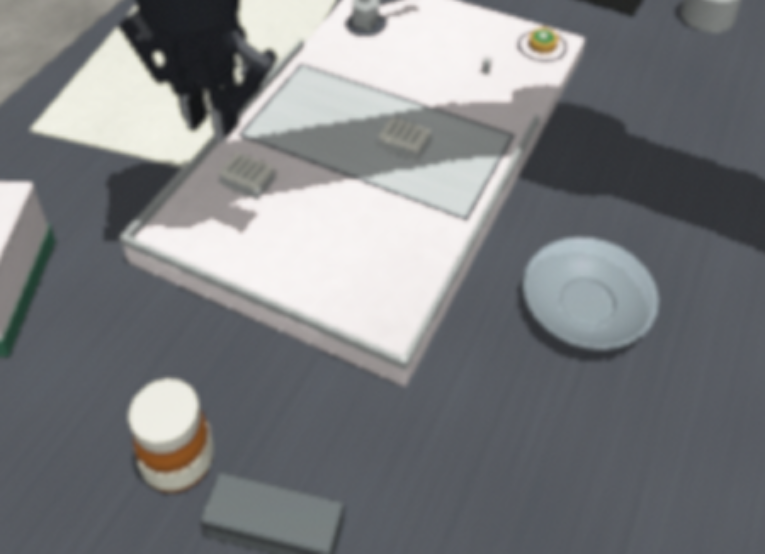

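```bash
python3 -m pendant '[[[4,0.5,0],0],[[0,0,50],0],[[0,0,35],0],[[0,0,9],0],[[0,0,0],0]]' | sed -n 2,5p; python3 -m pendant '[[[0,0,0],0],[[0,0,3],0],[[0,0,0],0],[[0,0,0],0]]'| sed -n 2,5p;  python3 look.py wrist w39
```

```text
ee_pos: [639.6, 211.0, 206.6]
tcp_rot: [-180.0, -0.0, 89.2]
force: [-0.1, -0.2, 0.8]
grip_width: 20.4
ee_pos: [639.6, 210.8, 203.7]
tcp_rot: [180.0, -0.0, 89.2]
force: [-0.1, 0.2, 0.1]
grip_width: 20.6
64.525 [639.5 210.8 203.7] [179.98  -0.    89.19] [-0.1 -0.3  0.3] 20.7
```

View pics/w39.png

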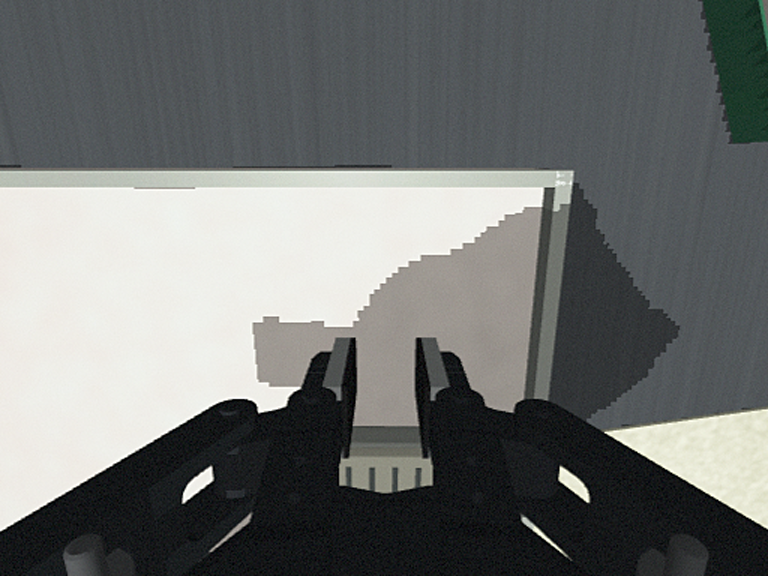

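```bash
python3 -m pendant '[[[0,0,3],0],[[-6,0,0],0],[[-6,0,0],0],[[-4,0,0],0],[[-4,0,0],0]]'| sed -n 2,5p; python3 -m pendant '[[[-6,0,0],0],[[-7,0,0],0],[[-7,0,0],0],[[-7,0,0],0],[[-7,0,0],0]]'| sed -n 2,4p;  python3 -m pendant '[[[-7,0,0],0],[[-7,0,0],0],[[-7,0,0],0],[[-7,0,0],0],[[-7,0,0],0]]'| sed -n 2,4p; python3 -m pendant '[[[-7,0,0],0],[[-7,0,0],0],[[-7,0,0],0],[[-7,0,0],0],[[0,0,0],0]]'| sed -n 2,4p; python3 -m pendant '[[[-3,0,0],0],[[-1.5,0,0],0],[[0,0,0],0]]'| sed -n 2,4p; python3 look.py wrist w40; python3 -m pendant '[[[8,0,0],0],[[7,0,0],0],[[0,0,-50],0],[[0,0,-60],0],[[0,0,-40],0]]'| sed -n 2,5p;  python3 -m pendant '[[[40,0,0],0],[[30,-40,0],0],[[0,0,0],0],[[0,0,0],0]]'| sed -n 2,5p; python3 look.py wrist w41 mould0_c=34 mould1_c=34
```

```text
ee_pos: [639.3, 190.4, 200.5]
tcp_rot: [180.0, -0.0, 89.2]
force: [0.2, 0.4, -0.1]
grip_width: 20.4
ee_pos: [638.8, 156.4, 200.5]
tcp_rot: [180.0, -0.0, 89.2]
force: [-0.2, 1.1, 0.7]
ee_pos: [638.2, 121.4, 200.4]
tcp_rot: [-180.0, -0.0, 89.2]
force: [1.1, 0.5, 0.4]
ee_pos: [637.9, 92.4, 200.2]
tcp_rot: [-180.0, 0.1, 89.1]
force: [0.5, 0.0, 0.7]
ee_pos: [637.7, 89.3, 200.3]
tcp_rot: [-180.0, 0.0, 89.2]
force: [-0.5, 1.1, -0.1]
67.45 [637.7  89.3 200.3] [-1.7999e+02  1.0000e-02  8.9200e+01] [-0.6  0.1  0.2] 20.4
ee_pos: [638.4, 105.9, 353.8]
tcp_rot: [179.8, -0.1, 89.3]
force: [0.8, -0.2, -0.8]
grip_width: 20.4
ee_pos: [598.8, 175.5, 350.5]
tcp_rot: [180.0, 0.0, 89.3]
force: [0.3, -1.3, 0.7]
grip_width: 20.5
68.625 [599.5 174.3 350.4] [1.7996e+02 4.0000e-02 8.9150e+01] [0.7 0.1 0.5] 20.6
mould0_c [([193.8, 281.1], [528.7, 58.4], 0.69)]
mould1_c [([221.8, 274.2], [559.9, 66.7], 0.62)]
```

View pics/w40.png

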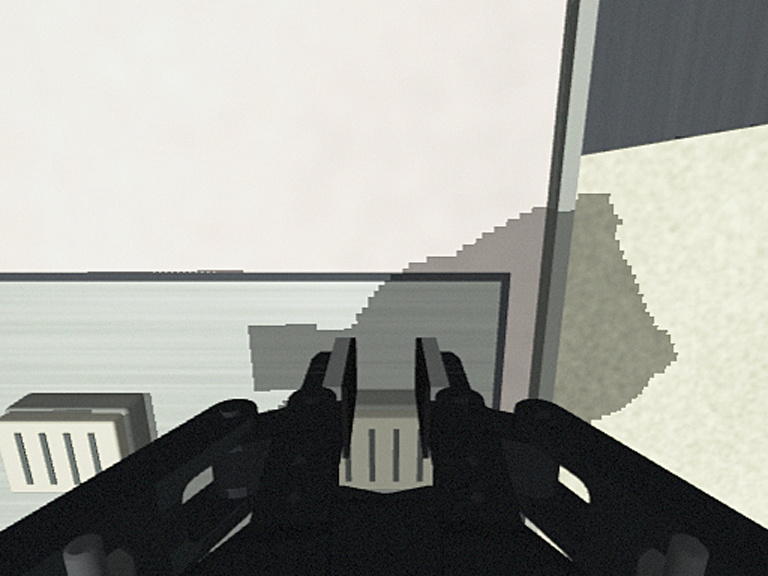

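View pics/w41.png

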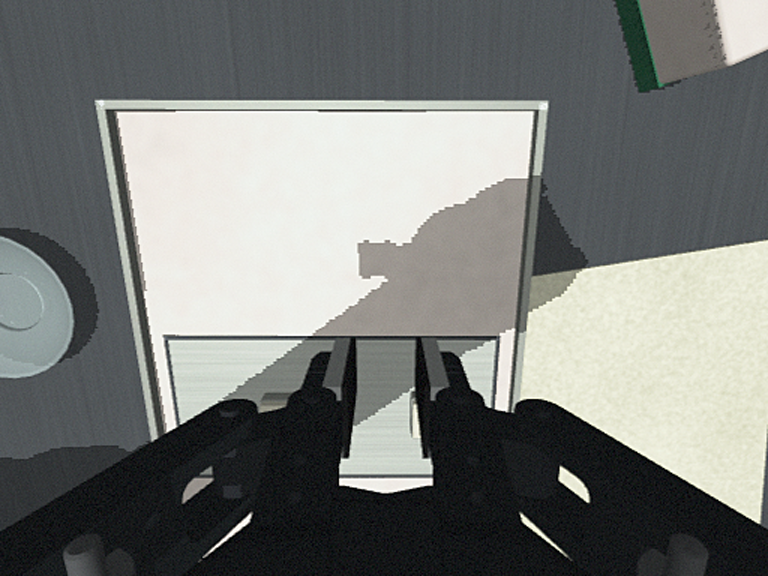

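```bash
python3 -m pendant '[[[30,-30,-20],0],[[30,-30,-20],0],[[30,-30,-20],0],[[30,-30,-20],0],[[30,-30,-20],0]]' 0| sed -n 2,5p; python3 -m pendant '[[[30,-20,0],0],[[30,-20,0],0],[[0,0,0],0],[[0,0,0],0]]'| sed -n 2,5p; python3 look.py top t42 mould0_c=34 mould1_c=34 mould2_c=34 level_c=31 lever_grip=71; python3 look.py side s42 mould0_c=34 mould1_c=34; python3 - <<'E'
import cv2
a=cv2.imread("pics/t42.png")[200:420,200:640]; cv2.imwrite("pics/t42z.png",cv2.resize(a,None,fx=1.8,fy=1.8))
E
```

```text
ee_pos: [451.2, 327.0, 451.2]
tcp_rot: [180.0, -0.0, 89.0]
force: [0.6, -0.0, -0.1]
grip_width: 85.4
ee_pos: [413.3, 386.5, 450.2]
tcp_rot: [180.0, 0.0, 89.1]
force: [0.3, 0.0, -0.9]
grip_width: 85.1
69.9 [413.7 386.  450.1] [1.7998e+02 6.0000e-02 8.9000e+01] [ 0.1 -0.7  0.4] 85.0
mould0_c [([377.8, 216.3], [491.3, -342.2], 0.52), ([235.8, 206.5], [531.1, 62.9], 0.49)]
mould1_c [([236.8, 173.5], [626.8, 57.8], 0.6)]
mould2_c []
level_c []
lever_grip [([305.2, 177.1], [604.7, -135.5], 0.7)]
70.2 [412.6 386.9 450.3] [1.800e+02 1.000e-02 8.909e+01] [-0.3 -0.7  0.4] 85.4
mould0_c []
mould1_c []
```

View pics/t42z.png

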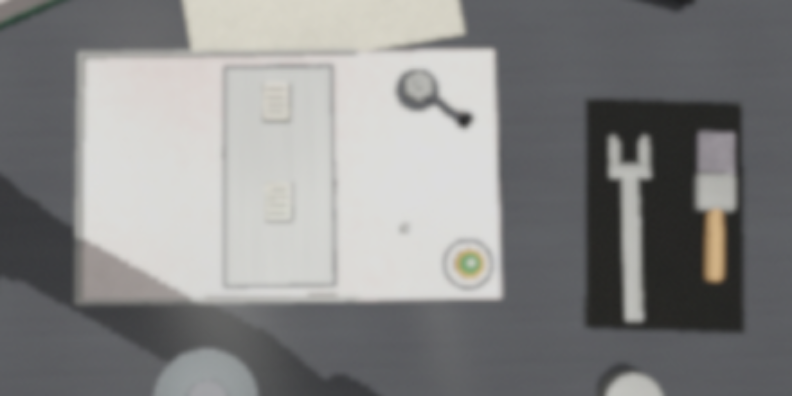

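View pics/s42.png

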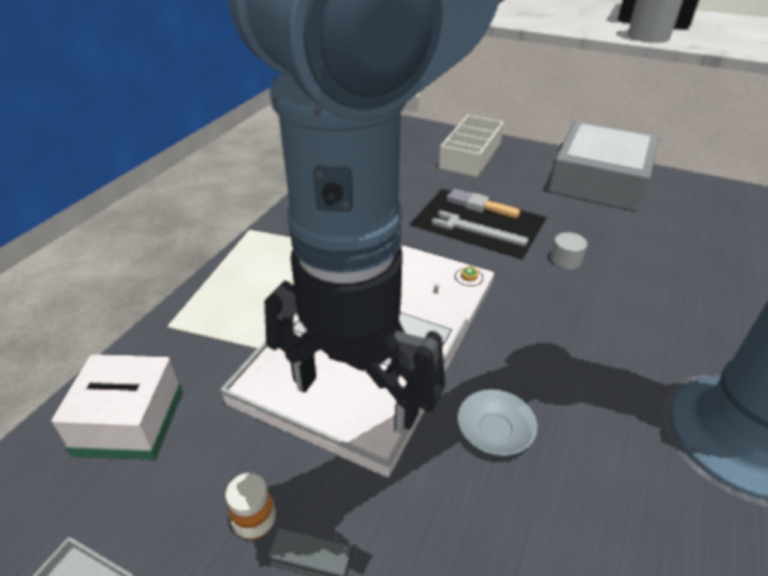

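```bash
python3 -c "
from cell import env
print(env.get_obs()['qvel'].round(2)); print(env.sign_off())"
```

```text
[-0.34 -0.02 -0.2  -0.07 -0.06 -0.03 -0.  ]
the job is handed in; nothing more can be done
None
```

I did the whole job in the order asked and handed it in. One thing to flag: the levelling screw gave about 10° while I tightened the locknut, and I then turned it back.

- **Spanner and locknut:** I seated the spanner on the square until it touched the jaw floor, with the handle beside the stop post. I swung the lever clockwise until it stopped. The push force rose from about 5 N to about 11 N there, which I take as fully tight.
- **Screw setting:** Through the jaw play and the gap to the post, the screw followed clockwise by about 10°. I eased the lever back about 10° with roughly 2 N, well below the 5–6 N it takes to turn the nut, so the nut should have stayed tight. The lever then measured 228–229° in world axes, against the expected 229°, so the screw should be within about 1–2° of its setting. These angles come from the camera images; I could not read the joint directly.
- **Spanner return:** It lies flat on the mat, with its tail about 8 mm inside the mat edge.
- **Bubble level:** It stands within about 1 mm of the ring centre.
- **Moulds:** Two were present. One was knocked about 25 mm during the run, so I measured it again before moving it. I pushed both along the deck without lifting them. The last top picture shows both wholly inside the cold zone, near (531, 63) and (630–638, 60) mm. The networks disagreed by about 10 mm in x on the second one, which is still well inside.
- **Other things:** The last pictures show the brush, jar and slide box undisturbed and nothing touching the robot. The final side view was partly blocked by the arm.

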